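Restock the paint palette

TASK

Two of the palette's six wells have no paint pan in them. Clip the two full spare pans from the table into those wells: tuck each one tilted under the fixed lip at the left end of the well, then press its right end down, firmly but without cracking the dry paint, until the spring clip holds it flat on the floor of the well. Leave the pans already in the palette, the used-up pan and the other things on the table where they are.

Things in the scene. Friction and masses are not known exactly. Their poses are not given: they have to be found in the camera images.
- palette: studio paint palette, black tin with white deck, 160 (x) x 238 mm (y), fixed to the table; x points to the robot's left, y toward the robot, within 0.3 rad. Six dark-floored wells (3 columns 50 mm apart in y, 2 rows 74 mm apart in x), white ribs 12 mm above the table between them, three mixing bays on the robot's side. Origin: on the table at the middle of the six wells.
- well_1 (a point): well 1 (right row, nearest the robot): pocket 33 mm wide (its y) for one pan; the point is the centre of its floor, 4 mm above the table, where the origin of a seated pan comes to lie; axes as the palette's. Fixed lip at the +x end (robot's left), spring clip at the -x end (right).
- well_2 (a point): well 2 (right row, middle): pocket 33 mm wide (its y) for one pan; the point is the centre of its floor, 4 mm above the table, where the origin of a seated pan comes to lie; axes as the palette's. Fixed lip at the +x end (robot's left), spring clip at the -x end (right).
- well_3 (a point): well 3 (right row, farthest): pocket 33 mm wide (its y) for one pan; the point is the centre of its floor, 4 mm above the table, where the origin of a seated pan comes to lie; axes as the palette's. Fixed lip at the +x end (robot's left), spring clip at the -x end (right).
- well_4 (a point): well 4 (left row, nearest the robot): pocket 33 mm wide (its y) for one pan; the point is the centre of its floor, 4 mm above the table, where the origin of a seated pan comes to lie; axes as the palette's. Fixed lip at the +x end (robot's left), spring clip at the -x end (right).
- well_5 (a point): well 5 (left row, middle): pocket 33 mm wide (its y) for one pan; the point is the centre of its floor, 4 mm above the table, where the origin of a seated pan comes to lie; axes as the palette's. Fixed lip at the +x end (robot's left), spring clip at the -x end (right).
- well_6 (a point): well 6 (left row, farthest): pocket 33 mm wide (its y) for one pan; the point is the centre of its floor, 4 mm above the table, where the origin of a seated pan comes to lie; axes as the palette's. Fixed lip at the +x end (robot's left), spring clip at the -x end (right).
- lip_1 (a point): middle of the inner edge of well 1's fixed lip, on its underside, 20.5 mm to the left (palette +x) of the well's centre and 15.8 mm above the well's floor. The lip is 22 mm wide (y), 2 mm thick and reaches 5.3 mm out from a rigid upright stop whose face is 25.8 mm from the centre. A pan's left end goes tilted under the lip, home against the stop. All wells alike.
- clip_1 (a point): tip of the hook of well 1's steel spring clip, on its underside, 23.2 mm to the right (palette -x) of the well's centre, 15.8 mm above the floor. 18 mm wide; a 60 degree ramp on top rises outward to 25.7 mm from the centre, 21 mm above the floor; upright behind the hook at 25.6 mm. Gives at most 4.5 mm outward, springs back; pressing a pan's end past it takes 5 to 20 N. All wells alike.
- pan_yellow: white plastic paint pan full of dry yellow paint, 50 (x, over the end tabs) x 30 (y) x 15 mm high, 30 g. Tabs at both ends, 3 mm long, 24 wide, 3 thick, level with the top; the body below is 44 mm long. Either end may go first. Origin: centre of the underside, z up. Clipped into one of the wells at the start; which one varies.
- pan_red: white plastic paint pan full of dry red paint, 50 (x, over the end tabs) x 30 (y) x 15 mm high, 30 g. Tabs at both ends, 3 mm long, 24 wide, 3 thick, level with the top; the body below is 44 mm long. Either end may go first. Origin: centre of the underside, z up. Clipped into one of the wells at the start; which one varies.
- pan_green: white plastic paint pan full of dry green paint, 50 (x, over the end tabs) x 30 (y) x 15 mm high, 30 g. Tabs at both ends, 3 mm long, 24 wide, 3 thick, level with the top; the body below is 44 mm long. Either end may go first. Origin: centre of the underside, z up. Clipped into one of the wells at the start; which one varies.
- pan_blue: white plastic paint pan full of dry blue paint, 50 (x, over the end tabs) x 30 (y) x 15 mm high, 30 g. Tabs at both ends, 3 mm long, 24 wide, 3 thick, level with the top; the body below is 44 mm long. Either end may go first. Origin: centre of the underside, z up. Clipped into one of the wells at the start; which one varies.
- spare_turquoise: white plastic paint pan full of dry turquoise paint, 50 (x, over the end tabs) x 30 (y) x 15 mm high, 30 g. Tabs at both ends, 3 mm long, 24 wide, 3 thick, level with the top; the body below is 44 mm long. Either end may go first. Origin: centre of the underside, z up. A full spare, lying right way up on the table, right of the palette.
- spare_orange: white plastic paint pan full of dry orange paint, 50 (x, over the end tabs) x 30 (y) x 15 mm high, 30 g. Tabs at both ends, 3 mm long, 24 wide, 3 thick, level with the top; the body below is 44 mm long. Either end may go first. Origin: centre of the underside, z up. A full spare, lying right way up on the table, right of the palette.
- used_pan: used-up paint pan: the same white plastic pan but hollow, with only traces of purple paint in it, lying on the table among the spares. 50 x 30 x 15 mm, 30 g. Origin: centre of the underside.
- bone_folder: flat cream-coloured folding tool, 148 mm long (its y axis), 21 wide, 4 mm thick, lying on the table behind the palette. Origin: centre of the underside.
- eraser: white eraser in a blue sleeve, 42 (its y axis) x 20 x 13 mm, on the table. Origin: centre of the underside.
- pink_tape: roll of pink paper tape lying flat, 52 mm across, 12 mm high. Origin: centre of the underside.

How it is judged (in metres and radians):
At the end, for the whole second after the job is handed in: Each spare is in a well: within 2.5 mm along and 3 mm across of its centre, underside within 1.5 mm of its floor, level to 0.03 rad, long side along the well to 0.12 rad (either way round), at rest; the four other full pans lie level (0.03 rad) within 4 mm of where they were (((x of spare_turquoise in the frame of well_1 between -0.0025 and 0.0025 m and y of spare_turquoise in the frame of well_1 between -0.003 and 0.003 m and z of spare_turquoise in the frame of well_1 between -0.0015 and 0.0015 m and angle between the z axis of spare_turquoise and the z axis of well_1, either way round below 0.03 rad and angle between the x axis of spare_turquoise and the x axis of well_1, either way round below 0.12 rad) or (x of spare_turquoise in the frame of well_2 between -0.0025 and 0.0025 m and y of spare_turquoise in the frame of well_2 between -0.003 and 0.003 m and z of spare_turquoise in the frame of well_2 between -0.0015 and 0.0015 m and angle between the z axis of spare_turquoise and the z axis of well_2, either way round below 0.03 rad and angle between the x axis of spare_turquoise and the x axis of well_2, either way round below 0.12 rad) or (x of spare_turquoise in the frame of well_3 between -0.0025 and 0.0025 m and y of spare_turquoise in the frame of well_3 between -0.003 and 0.003 m and z of spare_turquoise in the frame of well_3 between -0.0015 and 0.0015 m and angle between the z axis of spare_turquoise and the z axis of well_3, either way round below 0.03 rad and angle between the x axis of spare_turquoise and the x axis of well_3, either way round below 0.12 rad) or (x of spare_turquoise in the frame of well_4 between -0.0025 and 0.0025 m and y of spare_turquoise in the frame of well_4 between -0.003 and 0.003 m and z of spare_turquoise in the frame of well_4 between -0.0015 and 0.0015 m and angle between the z axis of spare_turquoise and the z axis of well_4, either way round below 0.03 rad and angle between the x axis of spare_turquoise and the x axis of well_4, either way round below 0.12 rad) or (x of spare_turquoise in the frame of well_5 between -0.0025 and 0.0025 m and y of spare_turquoise in the frame of well_5 between -0.003 and 0.003 m and z of spare_turquoise in the frame of well_5 between -0.0015 and 0.0015 m and angle between the z axis of spare_turquoise and the z axis of well_5, either way round below 0.03 rad and angle between the x axis of spare_turquoise and the x axis of well_5, either way round below 0.12 rad) or (x of spare_turquoise in the frame of well_6 between -0.0025 and 0.0025 m and y of spare_turquoise in the frame of well_6 between -0.003 and 0.003 m and z of spare_turquoise in the frame of well_6 between -0.0015 and 0.0015 m and angle between the z axis of spare_turquoise and the z axis of well_6, either way round below 0.03 rad and angle between the x axis of spare_turquoise and the x axis of well_6, either way round below 0.12 rad)) and ((x of spare_orange in the frame of well_1 between -0.0025 and 0.0025 m and y of spare_orange in the frame of well_1 between -0.003 and 0.003 m and z of spare_orange in the frame of well_1 between -0.0015 and 0.0015 m and angle between the z axis of spare_orange and the z axis of well_1, either way round below 0.03 rad and angle between the x axis of spare_orange and the x axis of well_1, either way round below 0.12 rad) or (x of spare_orange in the frame of well_2 between -0.0025 and 0.0025 m and y of spare_orange in the frame of well_2 between -0.003 and 0.003 m and z of spare_orange in the frame of well_2 between -0.0015 and 0.0015 m and angle between the z axis of spare_orange and the z axis of well_2, either way round below 0.03 rad and angle between the x axis of spare_orange and the x axis of well_2, either way round below 0.12 rad) or (x of spare_orange in the frame of well_3 between -0.0025 and 0.0025 m and y of spare_orange in the frame of well_3 between -0.003 and 0.003 m and z of spare_orange in the frame of well_3 between -0.0015 and 0.0015 m and angle between the z axis of spare_orange and the z axis of well_3, either way round below 0.03 rad and angle between the x axis of spare_orange and the x axis of well_3, either way round below 0.12 rad) or (x of spare_orange in the frame of well_4 between -0.0025 and 0.0025 m and y of spare_orange in the frame of well_4 between -0.003 and 0.003 m and z of spare_orange in the frame of well_4 between -0.0015 and 0.0015 m and angle between the z axis of spare_orange and the z axis of well_4, either way round below 0.03 rad and angle between the x axis of spare_orange and the x axis of well_4, either way round below 0.12 rad) or (x of spare_orange in the frame of well_5 between -0.0025 and 0.0025 m and y of spare_orange in the frame of well_5 between -0.003 and 0.003 m and z of spare_orange in the frame of well_5 between -0.0015 and 0.0015 m and angle between the z axis of spare_orange and the z axis of well_5, either way round below 0.03 rad and angle between the x axis of spare_orange and the x axis of well_5, either way round below 0.12 rad) or (x of spare_orange in the frame of well_6 between -0.0025 and 0.0025 m and y of spare_orange in the frame of well_6 between -0.003 and 0.003 m and z of spare_orange in the frame of well_6 between -0.0015 and 0.0015 m and angle between the z axis of spare_orange and the z axis of well_6, either way round below 0.03 rad and angle between the x axis of spare_orange and the x axis of well_6, either way round below 0.12 rad)) and distance of each of pan_yellow, pan_red, pan_green, pan_blue from where it was at the start of the episode below 0.004 m and angle between each of pan_yellow, pan_red, pan_green, pan_blue's own z axis and vertical below 0.03 rad and linear speed of each of spare_turquoise, spare_orange below 0.02 m/s); the robot touches nothing.
It fails at once if the used-up pan, folding tool, eraser or tape roll is moved by more than 15 mm (distance of any of used_pan, bone_folder, eraser, pink_tape from where it was at the start of the episode above 0.015 m).
It fails at once if a pan that was in the palette comes out of its well (moves more than 6 mm) (distance of any of pan_yellow, pan_red, pan_green, pan_blue from where it was at the start of the episode above 0.006 m).
It fails at once if a spare is pressed onto the palette with more than 80 N and its dry paint cracks (contact force between any of spare_turquoise, spare_orange and palette above 80 N).
It also fails if it takes over 61 s, if anything falls off the work surface, if the arm or the gripper's body presses on something with over 40 N, if the wrist force passes 120 N, or if a joint passes its speed limit or range.

ROBOT

A 6-joint arm with a two-finger parallel gripper is mounted at the origin on a cart in front of the work surface, level with it; the furniture and walls round the work are solid. World frame = base frame: x ahead of the robot, y to its left, z up, the work surface at z = 0. Lengths are in mm, angles in rad, forces in N, time in s.
With the tool pointing down it reaches from about 350 to 975 mm from the base axis. Payload 7.1 kg.
Tool frame: the origin (TCP) lies midway between the tips of the shut fingers; the grasp point (between the pads) lies 19 mm behind it; z points along the fingers, y is the line along which they close (so a half turn about z gives the same grasp; the last joint's range is limited). The gripper opens to 88 mm and grips with 3 to 60 N. Pads are 20 mm wide; open, the fingers measure 115 mm over their backs; the gripper's body (75 mm by 178 mm) begins 61 mm behind the grasp point.
Start: joints at [1.31, 0.423, 1.63, -0, 1.089, -0.019], TCP at [149.625, 606.809, 222.675] pointing down, gripper open.
Joint ranges: [-3, 3], [-0.9, 2.11], [0.09, 2.58], [-1.31, 4.45], [0.11, 2.69], [-2.54, 2.54]. Speed limits (rad/s): [2.39, 2.39, 3.01, 3.14, 3.14, 3.14].

INTERFACE

Orientations are given as a rotation vector (axis times angle).
In Python, from workcell import ctrl gives the robot as it stands. The module is installed in compiled form; this text tells all that it offers.
- The arm moves only by the tool apply_moves, never from a script. Its argument "targets" is a list of rows, each a list of 3 entries, a list of its own where there are three numbers: the opening, from -1 (shut) to 1 (fully open), then the shift along the tool's x, y, z normalised to -1 to 1, where 1 is 5 cm, then the turn, a rotation vector about the tool's x, y, z normalised to -1 to 1, where 1 is 90 degrees. In form: [[jaw, [x, y, z], [wx, wy, wz]], ...]. A call has 1 to 8 rows; each row shifts and turns the commanded pose from where the row before left it, along the tool's axes as they then stand; what a row does not reach is not made up. A row lasts 1/8 s, in which the tool goes at most 62.5 mm and 10.7 degrees, less where a joint would pass 70% of its speed; a pose out of reach is approached as far as the arm can. A call with a number of a shift or a turn outside -1 to 1 is refused whole. A call with a gripper value outside its range is refused whole. The fingers move at their own pace and stop on an object; the grip force is fixed at half the most. Time passes only in rows, so rows that do not move let the fingers close. It gives the time, the measured TCP pose, the force, the opening and the grip force at its end, in the units of the state.
- ctrl.get_obs(): the state, without advancing time (a new reading comes with each control period).
- ctrl.get_image(name): name is "scene" or "top"; returns a dict with "pixels" (400x640x3 uint8, blue, green, red), "camera_matrix" (3x3 intrinsics, pixels), "view" (4x4, takes a point from world to camera coordinates). Camera axes: x right, y down, z forward; pixel columns grow to the right and rows downward; lengths in mm; the calibration is good to about 2 mm. A picture is of the moment at which its call begins. There is no depth.
- ctrl.close_job(): hands the job in; it is judged then, once.
Trained networks look in the newest picture that a camera, given by its name, has taken for a name from the list of things; names that differ only in an ending like _2 or _b are one class to them, and where a whole thing is asked for, a point or a joint stands for the part that bears it (a point fixed in the world has none). Each returns a list of dicts, best first, with "score" (0 to 1); they miss things now and then, are a little off and sometimes report something else, mostly with a low value. They report only what shows in the picture. A call takes as long as a camera call.
- ctrl.masks_of(label, camera): "region" (400x640 bool, what is visible of it) and "bbox" ([left, top, right, bottom] in pixels, round what is visible of it).
- ctrl.pinpoint(label, camera): "xy" ([column, row] in pixels: a listed point, or the origin of a listed thing).
The state is a dict: "t": time; "qpos": joint angles; "qvel": joint speeds; "joint_torque": joint torques, N m; "ee_pos": TCP position; "orientation": TCP orientation; "ft_force": force on the tool from outside, world axes, zero at the start; "moment": the same for the moment, N m; "width": finger opening in mm; "grasp_force": force on a finger pad.
Only numpy, scipy, OpenCV 4.12 (cv2) and the standard library are available. Lean on these libraries where they do the work, as an engineer would, in place of code of your own. Each camera call takes 0.05 s, during which the arm holds its last target. There are 200 camera calls.

## Working session

There is one attempt and no reset: what is moved stays moved. The work goes in short steps, Python scripts to look and compute and a tool call to move; the robot and the scene stay as the last step left them, time stands still between calls to the robot, and variables do not carry over. Pictures are saved under pics/ and viewed, at most 10 in all, crops included, and the job is handed in when it is done.

Besides the shell and the picture viewer there is one more tool, called after "Request:" by a JSON object that holds its "api" and its "payload". apply_moves: Moves the arm, as the interface text tells. Scaled input: -1 to 1 covers 5 cm each way for a shift and 90 degrees each way for a turn. Its arguments: {"type":"object","properties":{"targets":{"type":"array"}},"required":["targets"]}

```bash
mkdir -p pics
cat > h.py <<'E'
import numpy as np, cv2
from scipy.spatial.transform import Rotation as R
from workcell import ctrl
def cam(n): 
    im=ctrl.get_image(n); return im['pixels'],np.array(im['camera_matrix']),np.array(im['view'])
def ray(px,K,V,z):
    d=np.linalg.inv(K)@np.array([px[0],px[1],1.]); Rm=V[:3,:3]; c=-Rm.T@V[:3,3]; d=Rm.T@d
    return c+d*(z-c[2])/d[2]
def proj(P,K,V):
    p=V[:3,:3]@np.asarray(P,float)+V[:3,3]; p=K@p; return p[:2]/p[2]
E
python3 - <<'E'
from h import *
for n in ('top','scene'):
    p,K,V=cam(n); cv2.imwrite(f'pics/{n}0.png',p)
    print(n,K.tolist(),(-V[:3,:3].T@V[:3,3]).round(0),V[:3,:3].round(2).tolist())
    for l in ['well_1','well_2','well_3','well_4','well_5','well_6','palette','spare_turquoise','spare_orange','used_pan','pan_yellow','pan_red','pan_green','pan_blue','lip_1','clip_1']:
        z=4 if l[:4] in('well','pan_') else 19.8 if l[:3] in('lip','cli') else 0
        for d in ctrl.pinpoint(l,n)[:6 if l in('lip_1','clip_1','well_1') else 2]: print(l,round(d['score'],2),np.round(d['xy'],1),ray(d['xy'],K,V,z).round(1))
print(ctrl.get_obs())
E
```

```text
top [[505.6363207856308, 0.0, 318.01869763655446], [0.0, 505.6363207856308, 200.2372729967283], [0.0, 0.0, 1.0]] [ 448.  -92. 1033.] [[0.03, -1.0, -0.0], [-0.99, -0.03, -0.1], [0.1, 0.01, -0.99]]
well_1 0.81 [263.7 161.2] [629.3  30.4   4. ]
well_1 0.76 [270.6 186.6] [576.9  14.3   4. ]
well_1 0.73 [249.9 186.3] [576.4  56.8   4. ]
well_1 0.72 [225.6 169.7] [609.5 108.2   4. ]
well_1 0.68 [233.2 191.6] [564.6  90.6   4. ]
well_1 0.66 [237.9 215.1] [516.6  78.9   4. ]
well_2 0.81 [263.7 161.2] [629.3  30.4   4. ]
well_2 0.76 [270.6 186.6] [576.9  14.3   4. ]
well_3 0.81 [263.7 161.2] [629.3  30.4   4. ]
well_3 0.76 [270.6 186.6] [576.9  14.3   4. ]
well_4 0.81 [263.7 161.2] [629.3  30.4   4. ]
well_4 0.76 [270.6 186.6] [576.9  14.3   4. ]
well_5 0.81 [263.7 161.2] [629.3  30.4   4. ]
well_5 0.76 [270.6 186.6] [576.9  14.3   4. ]
well_6 0.81 [263.7 161.2] [629.3  30.4   4. ]
well_6 0.76 [270.6 186.6] [576.9  14.3   4. ]
palette 0.56 [251.6 188. ] [573.5  53.7   0. ]
palette 0.46 [420.  154.7] [ 652.1 -292.1    0. ]
spare_turquoise 0.65 [382.5 267.7] [ 418.1 -217.9    0. ]
spare_turquoi
[... 2236 characters left out ...]
37.9] [538.7  96.   19.8]
{'t': 1.7, 'qpos': array([ 1.30998812e+00,  4.23116667e-01,  1.62990866e+00, -1.78766461e-05,
        1.08859060e+00, -1.89890031e-02]), 'qvel': array([-0.00104505,  0.00062502,  0.00138296,  0.000947  , -0.00084589,
        0.00186007]), 'joint_torque': array([-1.18279830e-03, -5.44576728e+01, -2.74030441e+01,  6.44136686e-02,
        1.67995499e-02, -1.44599733e-05]), 'ee_pos': array([149.63624419, 606.80216333, 222.66123636]), 'orientation': array([ 3.78909461e-01,  3.11864616e+00, -3.96754797e-05]), 'ft_force': array([-0.31443485, -0.48479336, -0.34961541]), 'moment': array([-0.02331211, -0.02767286,  0.0569645 ]), 'grasp_force': 0.0, 'width': 88.01232157850893}
```

View images.

Run:
```python
import cv2
a=cv2.imread('pics/top0.png')[110:300,190:450]; cv2.imwrite('pics/a.png',cv2.resize(a,None,fx=3,fy=3,interpolation=cv2.INTER_CUBIC))
a=cv2.imread('pics/scene0.png')[160:290,190:450]; cv2.imwrite('pics/b.png',cv2.resize(a,None,fx=3,fy=3,interpolation=cv2.INTER_CUBIC))
```

```text
(no output)
```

View pics/a.png

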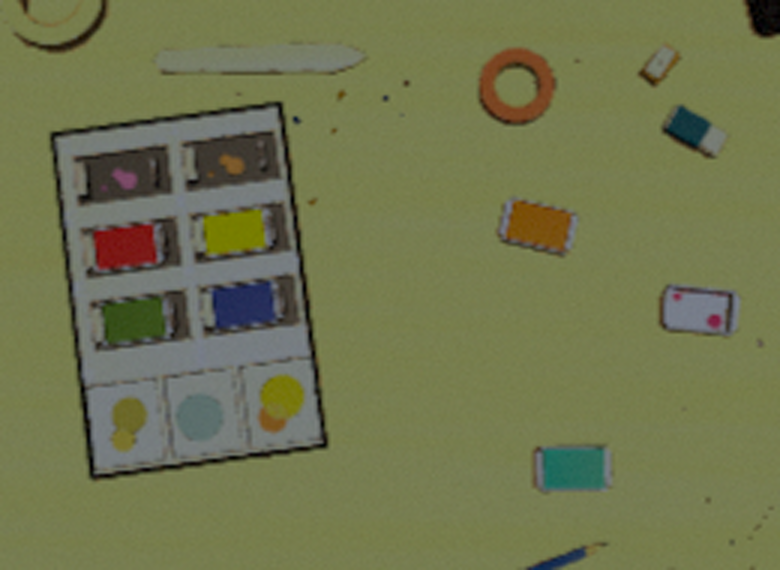

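View pics/b.png

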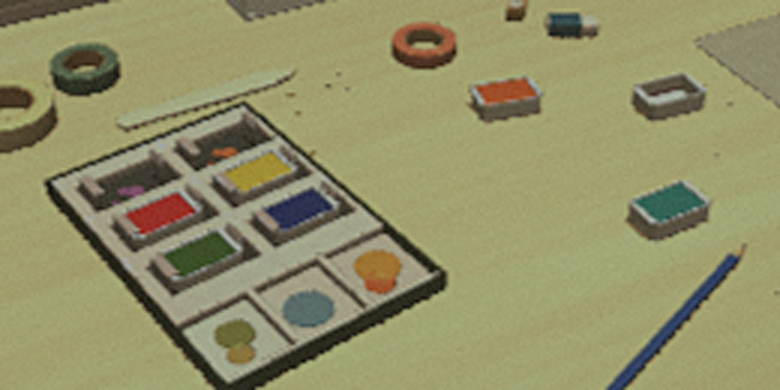

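```bash
cat >> h.py <<'E'
def hue_blobs(img):
    hsv=cv2.cvtColor(img,cv2.COLOR_BGR2HSV)
    return hsv
def blob(img,px,tol=14,r=30):
    """soft flood: pixels like the colour round px, connected; centroid and min-area rect"""
    lab=cv2.cvtColor(cv2.resize(img,None,fx=4,fy=4,interpolation=cv2.INTER_CUBIC),cv2.COLOR_BGR2LAB).astype(int)
    x,y=int(px[0]*4+2),int(px[1]*4+2)
    ref=np.median(lab[y-6:y+7,x-6:x+7].reshape(-1,3),0)
    d=np.abs(lab-ref); m=((d[...,1]<tol)&(d[...,2]<tol)&(d[...,0]<45)).astype(np.uint8)
    n,l,s,c=cv2.connectedComponentsWithStats(m)
    i=l[y,x]; mm=(l==i).astype(np.uint8); cn=max(cv2.findContours(mm,0,2)[0],key=cv2.contourArea)
    hull=cv2.convexHull(cn)[:,0,:]
    return (hull-1.5)/4,s[i,4]/16
def ctr(img,px,K,V,z,**k):
    h,a=blob(img,px,**k)
    P=np.array([ray(p,K,V,z)[:2] for p in h],np.float32)
    (c,wh,an)=cv2.minAreaRect(P)
    if wh[0]<wh[1]: wh=wh[::-1]; an+=90
    M=cv2.moments(P.reshape(-1,1,2)); cc=(M['m10']/M['m00'],M['m01']/M['m00'])
    return np.array(cc),np.array(c),np.array(wh),((an+90)%180)-90
E
python3 - <<'E'
from h import *
im={}
W={'red':(565,89),'yel':(577,21),'grn':(515,81),'blu':(524,14),'tur':(421,-219),'ora':(584,-187)}
pt={'red':(231,192),'yel':(267,188),'grn':(235,217),'blu':(271,211),'tur':(381,266),'ora':(369.5,185)}
for n in('top','scene'):
    _,K,V=cam(n); p=cv2.imread(f'pics/{n}0.png')
    for k in W:
        z=18.5 if k in('red','yel','grn','blu') else 14.5
        px=pt[k] if n=='top' else proj([*W[k],z],K,V)
        r=ctr(p,px,K,V,z); print(n,k,*[np.round(x,1) for x in r])
E
```

```text
top red [562.6  91.8] [562.6  91.9] [39.4 26. ] -81.1
top yel [574.5  18.9] [574.4  18.9] [39.4 25.9] -80.6
top grn [513.2  84. ] [513.1  84. ] [40.5 27.1] -80.9
top blu [525.3  10.7] [525.2  10.7] [40.3 26.6] -80.6
top tur [ 422.3 -212.7] [ 422.3 -212.6] [41.  26.8] -87.6
top ora [ 585.2 -186.4] [ 585.3 -186.6] [39.2 26.4] 79.0
scene red [562.6  91.6] [562.4  91.6] [38.6 25.3] -81.6
scene yel [574.8  17.7] [574.9  17.9] [38.7 25.4] -80.2
scene grn [512.5  83.2] [512.   83.4] [41.1 29.8] -81.3
scene blu [525.1   9.8] [525.1  10.2] [40.1 26.7] -81.0
scene tur [ 422.8 -213.7] [ 422.8 -213.8] [41.7 28.8] -87.9
scene ora [ 586.  -187.5] [ 585.8 -187.5] [39.3 25.2] 78.7
```

```bash
cat >> h.py <<'E'
def rot(phi,tilt=0):
    """tool down, tool x at world heading phi deg; tilt>0 dips tool x"""
    c,s=np.cos(np.radians(phi)),np.sin(np.radians(phi))
    return R.from_matrix(np.array([[c,s,0],[s,-c,0],[0,0,-1.]]))*R.from_rotvec([0,-np.radians(tilt),0])
def plan(wps,mm=46,deg=9,start=None):
    """wps: (pos,phi,tilt,jaw[,rows]); prints rows in calls of 8, poses accumulate from rounded rows"""
    import json
    o=ctrl.get_obs(); p,q=start or (np.array(o['ee_pos']),R.from_rotvec(o['orientation']))
    rows=[]
    for w in wps:
        P,Q,j=np.array(w[0],float),rot(w[1],w[2]),w[3]
        p0,q0=p,q; dv=(q0.inv()*Q).as_rotvec()
        n=max(int(np.ceil(max(np.linalg.norm(P-p0)/mm,np.degrees(np.linalg.norm(dv))/deg))),w[4] if len(w)>4 else 1)
        for i in range(1,n+1):
            pt=p0+(P-p0)*i/n; qt=q0*R.from_rotvec(dv*i/n)
            s=np.round(q.inv().apply(pt-p)/50,3); t=np.round((q.inv()*qt).as_rotvec()/(np.pi/2),3)
            p=p+q.apply(s*50); q=q*R.from_rotvec(t*np.pi/2)
            rows.append([j,s.tolist(),t.tolist()])
    for i in range(0,len(rows),8): print(json.dumps(rows[i:i+8]).replace(' ',''))
E
python3 - <<'E'
from h import *
plan([((585.6,-187,90),79,0,.15),((585.6,-187,30),79,0,.15),((585.6,-187,8.5),79,0,.15,2)])
E
```

```text
[[0.15,[-0.613,-0.666,0.133],[0.0,-0.0,0.048]],[0.15,[-0.662,-0.619,0.132],[0.0,-0.0,0.049]],[0.15,[-0.708,-0.565,0.133],[0.0,-0.0,0.048]],[0.15,[-0.748,-0.511,0.133],[0.0,-0.0,0.049]],[0.15,[-0.785,-0.451,0.132],[0.0,-0.0,0.048]],[0.15,[-0.816,-0.392,0.133],[0.0,-0.0,0.048]],[0.15,[-0.844,-0.328,0.133],[0.0,-0.0,0.049]],[0.15,[-0.867,-0.263,0.132],[0.0,-0.0,0.048]]]
[[0.15,[-0.884,-0.196,0.133],[0.0,-0.0,0.049]],[0.15,[-0.897,-0.128,0.133],[0.0,-0.0,0.048]],[0.15,[-0.903,-0.061,0.132],[0.0,-0.0,0.049]],[0.15,[-0.906,0.01,0.133],[0.0,-0.0,0.048]],[0.15,[-0.902,0.078,0.133],[0.0,-0.0,0.048]],[0.15,[-0.894,0.145,0.132],[0.0,-0.0,0.049]],[0.15,[-0.88,0.214,0.133],[0.0,-0.0,0.048]],[0.15,[-0.862,0.279,0.133],[0.0,-0.0,0.049]]]
[[0.15,[-0.837,0.345,0.132],[0.0,-0.0,0.048]],[0.15,[-0.809,0.407,0.133],[0.0,-0.0,0.048]],[0.15,[-0.776,0.467,0.133],[0.0,-0.0,0.049]],[0.15,[-0.738,0.525,0.132],[-0.0,-0.0,0.048]],[0.15,[-0.0,-0.0,0.6],[-0.0,-0.0,0.0]],[0.15,[-0.0,-0.0,0.6],[-0.0,-0.0,0.0]],[0.15,[-0.0,-0.0,0.215],[-0.0,-0.0,0.0]],[0.15,[-0.0,-0.0,0.215],[-0.0,-0.0,0.0]]]
```

Request:
{"api": "apply_moves", "payload": {"targets": [[0.15,[-0.61,-0.67,0.13],[0,0,0.048]],[0.15,[-0.66,-0.62,0.13],[0,0,0.049]],[0.15,[-0.71,-0.57,0.13],[0,0,0.048]],[0.15,[-0.75,-0.51,0.13],[0,0,0.049]],[0.15,[-0.79,-0.45,0.13],[0,0,0.048]],[0.15,[-0.82,-0.39,0.13],[0,0,0.048]],[0.15,[-0.84,-0.33,0.13],[0,0,0.049]],[0.15,[-0.87,-0.26,0.13],[0,0,0.048]]]}}

```text
t: 2.8
ee_pos: [325.0, 287.7, 170.8]
orientation: [1.298, 2.86, 0.001]
ft_force: [0.5, 0.2, -0.7]
width: 50.5
grasp_force: 0.0
```

Request:
{"api": "apply_moves", "payload": {"targets": [[0.15,[-0.88,-0.2,0.13],[0,0,0.049]],[0.15,[-0.9,-0.13,0.13],[0,0,0.048]],[0.15,[-0.9,-0.06,0.13],[0,0,0.049]],[0.15,[-0.91,0.01,0.13],[0,0,0.048]],[0.15,[-0.9,0.08,0.13],[0,0,0.048]],[0.15,[-0.89,0.15,0.13],[0,0,0.049]],[0.15,[-0.88,0.21,0.13],[0,0,0.048]],[0.15,[-0.86,0.28,0.13],[0,0,0.049]]]}}

```text
t: 3.8
ee_pos: [499.4, -30.0, 118.7]
orientation: [2.097, 2.339, 0.001]
ft_force: [1.0, -0.1, -0.0]
width: 50.8
grasp_force: 0.0
```

Request:
{"api": "apply_moves", "payload": {"targets": [[0.15,[-0.84,0.35,0.13],[0,0,0.048]],[0.15,[-0.81,0.41,0.13],[0,0,0.048]],[0.15,[-0.78,0.47,0.13],[0,0,0.049]],[0.15,[-0.74,0.53,0.13],[0,0,0.048]],[0.15,[0,0,0],[0,0,0]]]}}

```text
t: 4.42
ee_pos: [587.8, -190.3, 92.3]
orientation: [2.426, 1.994, 0.001]
ft_force: [-0.5, 0.7, -0.0]
width: 50.4
grasp_force: 0.0
```

Run:
```python
from h import *
plan([((585.6,-187,30),79,0,.15),((585.6,-187,8.5),79,0,.15,2)])
```

```text
[[0.15,[0.029,-0.029,0.623],[0.0,0.0,-0.001]],[0.15,[0.029,-0.029,0.623],[0.001,0.0,-0.001]],[0.15,[-0.0,-0.0,0.215],[-0.0,0.0,0.0]],[0.15,[-0.0,-0.0,0.215],[-0.0,0.0,0.0]]]
```

Request:
{"api": "apply_moves", "payload": {"targets": [[0.15,[0.029,-0.029,0.623],[0,0,-0.001]],[0.15,[0.029,-0.029,0.623],[0,0,-0.001]],[0.15,[0,0,0.215],[0,0,0]],[0.15,[0,0,0.215],[0,0,0]],[-0.6,[0,0,0],[0,0,0]],[-0.6,[0,0,0],[0,0,0]],[-0.6,[0,0,0],[0,0,0]],[-0.6,[0,0,0],[0,0,0]]]}}

```text
t: 5.42
ee_pos: [584.9, -184.5, 9.7]
orientation: [2.42, 2.002, 0.001]
ft_force: [-0.8, 0.1, 4.3]
width: 29.3
grasp_force: 30.0
```

```bash
cat >> h.py <<'E'
A=99.25; EX=np.array([np.cos(np.radians(A)),np.sin(np.radians(A)),0]); EY=np.array([-EX[1],EX[0],0])
W3=np.array([623.8,26.5,4]); W6=np.array([611.9,99.6,4])
def tcp_for(W,tilt,xs,h,dx,t,ys=0):
    """pan tilted, tab-tip (top left) at palette x = xs from well centre, lower left body edge h above floor"""
    th=np.radians(tilt); tx=EX*np.cos(th)-np.array([0,0,np.sin(th)]); up=EX*np.sin(th)+np.array([0,0,np.cos(th)])
    tip=W+EX*xs+EY*ys; # horizontal place of tip
    tipz=W[2]+h+15*np.cos(th)-3*np.sin(th)
    tip=np.array([tip[0],tip[1],tipz])
    pc=tip-25*tx-15*up          # pan bottom centre
    return pc-dx*tx+t*up
E
python3 - <<'E'
from h import *
T=tcp_for(W3,16,18,30,-2.3,9.7); print(T)
plan([((584.9,-184.5,80),79,0,-.6,2),((604,-80,85),90,6,-.6),(T,A,16,-.6),(T,A,16,-.6),(T,A,16,-.6)])
E
```

```text
[624.64896483  21.28716045  48.75429436]
[[-0.6,[0.0,0.001,-0.703],[0.0,0.0,0.001]],[-0.6,[0.001,0.002,-0.702],[0.001,0.0,0.001]],[-0.6,[0.708,-0.008,-0.034],[-0.002,-0.022,-0.041]],[-0.6,[0.705,0.038,-0.057],[-0.002,-0.022,-0.04]],[-0.6,[0.7,0.083,-0.083],[-0.002,-0.022,-0.041]],[-0.6,[0.697,0.138,0.17],[-0.007,-0.037,-0.034]],[-0.6,[0.697,0.173,0.132],[-0.006,-0.037,-0.033]],[-0.6,[0.693,0.209,0.093],[-0.007,-0.037,-0.034]]]
[[-0.6,[0.0,-0.0,-0.0],[0.0,-0.0,0.0]],[-0.6,[0.0,-0.0,-0.0],[0.0,-0.0,0.0]]]
```

Request:
{"api": "apply_moves", "payload": {"targets": [[-0.6,[0,0.001,-0.703],[0,0,0.001]],[-0.6,[0.001,0.002,-0.702],[0.001,0,0.001]],[-0.6,[0.708,-0.008,-0.034],[-0.002,-0.022,-0.041]],[-0.6,[0.705,0.038,-0.057],[-0.002,-0.022,-0.04]],[-0.6,[0.7,0.083,-0.083],[-0.002,-0.022,-0.041]],[-0.6,[0.697,0.138,0.17],[-0.007,-0.037,-0.034]],[-0.6,[0.697,0.173,0.132],[-0.006,-0.037,-0.033]],[-0.6,[0.693,0.209,0.093],[-0.007,-0.037,-0.034]]]}}

```text
t: 6.42
ee_pos: [624.4, 22.6, 47.9]
orientation: [1.887, 2.224, -0.267]
ft_force: [0.4, -0.3, 0.5]
width: 29.1
grasp_force: 30.0
```

Request:
{"api": "apply_moves", "payload": {"targets": [[-0.6,[0,0,0],[0,0,0]],[-0.6,[0,0,0],[0,0,0]]]}}

```text
t: 6.68
ee_pos: [623.9, 21.2, 48.0]
orientation: [1.89, 2.224, -0.266]
ft_force: [0.0, -0.1, -0.9]
width: 29.6
grasp_force: 30.0
```

Run:
```python
from h import *
T=tcp_for(W3,16,18,30,-2.3,9.7)
o=ctrl.get_obs(); print(o['ee_pos']-T, (R.from_rotvec(o['orientation']).inv()*rot(A,16)).as_rotvec(degrees=True))
c=[]
for n in('scene','top'):
    p,K,V=cam(n); cv2.imwrite(f'pics/{n}1.png',p); c.append(cv2.resize(p[150:270,190:390],None,fx=3.9,fy=3.9,interpolation=cv2.INTER_CUBIC)[:300] if 0 else p[150:270,200:360])
cv2.imwrite('pics/c.png',cv2.resize(np.hstack(c),None,fx=2.5,fy=2.5,interpolation=cv2.INTER_CUBIC))
```

```text
[-0.76951322 -0.06179987 -0.76885257] [-0.09202166 -0.08431571  0.04164178]
```

View pics/c.png

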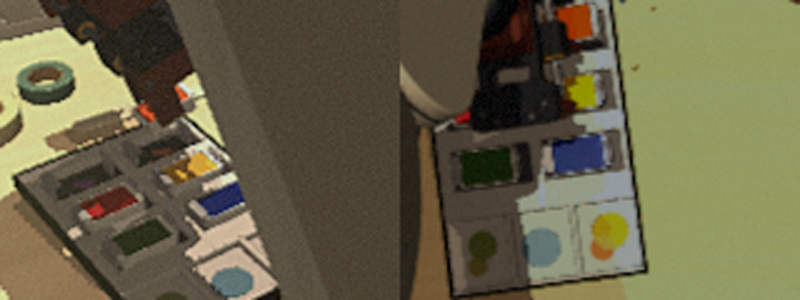

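```bash
cat >> h.py <<'E'
def wire(p,K,V,dx,t,o,crop,s,wells=True,pan=True):
    x0,y0,x1,y1=crop; im=cv2.resize(p[y0:y1,x0:x1],None,fx=s,fy=s,interpolation=cv2.INTER_CUBIC)
    f=lambda P:tuple(int(v) for v in ((proj(P,K,V)-[x0,y0]+.5)*s).round())
    Rm=R.from_rotvec(o['orientation']).as_matrix(); T=np.array(o['ee_pos'])
    L=lambda x,y,z:T+Rm@np.array([dx+x,y,t-z])
    if pan:
        for hx,hy,z in((25,12,15),(22,15,15),(22,15,0)):
            q=[L(a*hx,b*hy,z) for a,b in((1,1),(1,-1),(-1,-1),(-1,1))]
            for i in range(4): cv2.line(im,f(q[i]),f(q[(i+1)%4]),(255,0,255) if z else (255,255,0),1,cv2.LINE_AA)
    if wells:
        for W in(W3,W6):
            q=[W+EX*a*26+EY*b*16.5+np.array([0,0,8]) for a,b in((1,1),(1,-1),(-1,-1),(-1,1))]
            for i in range(4): cv2.line(im,f(q[i]),f(q[(i+1)%4]),(0,255,0),1,cv2.LINE_AA)
    return im
E
python3 - <<'E'
from h import *
import pickle
o=ctrl.get_obs(); r=[]
ps=[]
for n,c in(('top',(230,140,300,200)),('scene',(230,165,300,225))):
    _,K,V=cam(n); p=cv2.imread(f'pics/{n}1.png'); r.append(wire(p,K,V,-2.3,9.7,o,c,5)); ps.append(cv2.resize(p[c[1]:c[3],c[0]:c[2]],None,fx=5,fy=5,interpolation=2))
cv2.imwrite('pics/d.png',np.vstack([np.hstack(r),np.hstack(ps)]))
E
```

```text
(no output)
```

View pics/d.png

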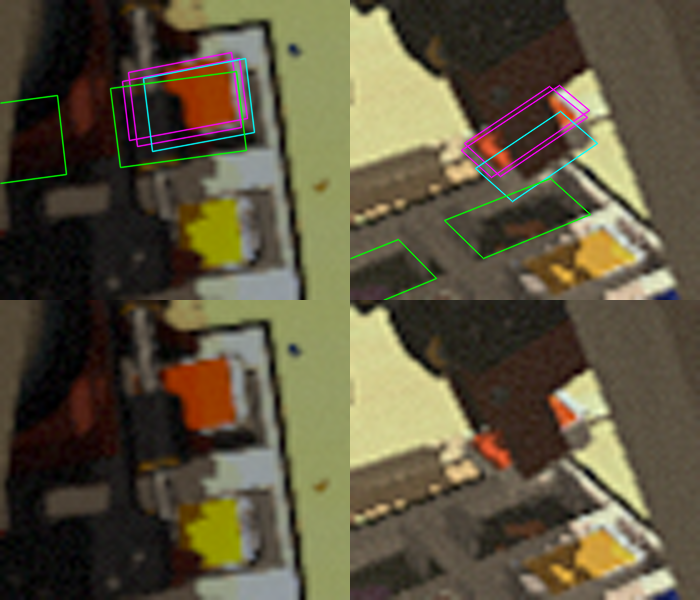

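Run:
```python
from h import *
T=tcp_for(W3,16,18,8,-2.3,9.7);T2=tcp_for(W3,16,18,1.5,-2.3,9.7); print(T,T2)
plan([(T,A,16,-.6,3),(T2,A,16,-.6,3),(T2,A,16,-.6,1),(T2,A,16,-.6,1)])
```

```text
[624.64896483  21.28716045  26.75429436] [624.64896483  21.28716045  20.25429436]
[[-0.6,[0.047,0.004,0.137],[-0.0,-0.0,-0.0]],[-0.6,[0.046,0.004,0.137],[-0.0,-0.001,-0.001]],[-0.6,[0.047,0.004,0.137],[-0.001,0.0,0.0]],[-0.6,[0.012,0.0,0.042],[0.0,0.0,0.0]],[-0.6,[0.012,0.0,0.041],[0.0,0.0,0.0]],[-0.6,[0.012,0.0,0.042],[0.0,0.0,0.0]],[-0.6,[-0.0,0.0,0.0],[0.0,0.0,0.0]],[-0.6,[-0.0,0.0,0.0],[0.0,0.0,0.0]]]
```

Request:
{"api": "apply_moves", "payload": {"targets": [[-0.6,[0.047,0.004,0.137],[0,0,0]],[-0.6,[0.046,0.004,0.137],[0,-0.001,0]],[-0.6,[0.047,0.004,0.137],[0,0,0]],[-0.6,[0.012,0,0.042],[0,0,0]],[-0.6,[0.012,0,0.042],[0,0,0]],[-0.6,[0.012,0,0.042],[0,0,0]],[-0.6,[0,0,0],[0,0,0]],[-0.6,[0,0,0],[0,0,0]]]}}

```text
t: 7.88
ee_pos: [624.4, 22.6, 20.2]
orientation: [1.889, 2.223, -0.268]
ft_force: [-3.8, 1.5, 10.2]
width: 29.5
grasp_force: 30.0
```

Run:
```python
from h import *
T2=tcp_for(W3,16,18,1.5,-2.3,9.7); o=ctrl.get_obs(); print(o['ee_pos']-T2,o['ft_force'],o['moment'])
T3=tcp_for(W3,16,18,.3,-2.3,9.7);
T4=tcp_for(W3,16,25.6,.3,-2.3,9.7)
plan([(T3,A,16,-.6,1),(T4,A,16,-.6,5),(T4,A,16,-.6),(T4,A,16,-.6)])
```

```text
[-0.23486049  1.34994628 -0.02442049] [-3.78        1.51320575 10.2310154 ] [-0.40531401  0.51251181 -0.17830864]
[[-0.6,[-0.02,0.0,0.03],[-0.001,0.001,0.0]],[-0.6,[0.029,0.0,-0.008],[0.0,-0.0,0.0]],[-0.6,[0.03,0.0,-0.009],[0.0,-0.0,0.0]],[-0.6,[0.029,0.0,-0.008],[0.0,-0.0,0.0]],[-0.6,[0.029,0.0,-0.008],[0.0,-0.0,0.0]],[-0.6,[0.029,0.0,-0.009],[0.0,-0.0,0.0]],[-0.6,[0.0,0.0,0.0],[0.0,-0.0,0.0]],[-0.6,[0.0,0.0,0.0],[0.0,-0.0,0.0]]]
```

Run:
```python
from h import *
o=ctrl.get_obs(); r=[];ps=[]
for n,c in(('top',(230,140,300,200)),('scene',(230,175,300,235))):
    p,K,V=cam(n); cv2.imwrite(f'pics/{n}2.png',p); r.append(wire(p,K,V,-2.3,9.7,o,c,5)); ps.append(cv2.resize(p[c[1]:c[3],c[0]:c[2]],None,fx=5,fy=5,interpolation=2))
cv2.imwrite('pics/e.png',np.vstack([np.hstack(r),np.hstack(ps)]))
```

```text
(no output)
```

View pics/e.png

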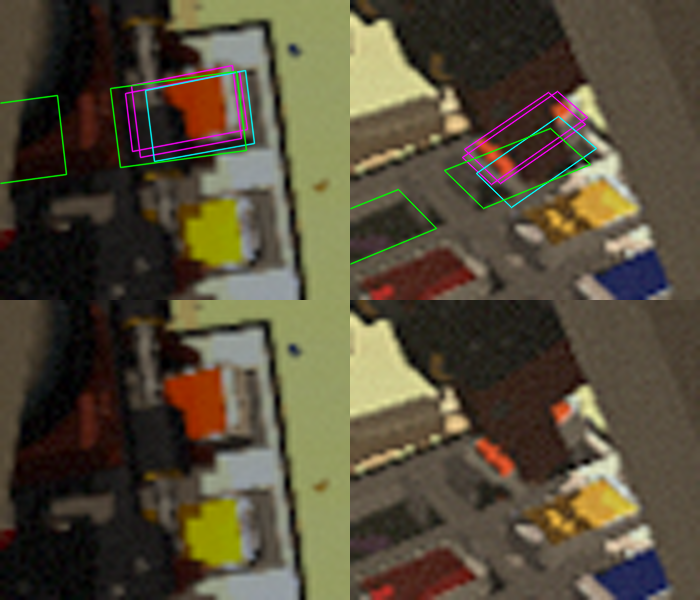

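Request:
{"api": "apply_moves", "payload": {"targets": [[-0.6,[-0.0055,0,-0.019],[0,0,0]],[-0.6,[0,0,0],[0,0,0]]]}}

```text
t: 8.22
ee_pos: [624.3, 22.7, 20.6]
orientation: [1.889, 2.223, -0.268]
ft_force: [-1.3, 1.1, 5.3]
width: 29.5
grasp_force: 30.0
```

Request:
{"api": "apply_moves", "payload": {"targets": [[-0.6,[0,0,0],[0,0,0]]]}}

```text
t: 8.35
ee_pos: [624.4, 22.7, 20.6]
orientation: [1.889, 2.223, -0.268]
ft_force: [-2.2, 1.7, 4.8]
width: 29.9
grasp_force: 30.0
```

Request:
{"api": "apply_moves", "payload": {"targets": [[-0.6,[0,-0.02,0],[0,0,0]],[-0.6,[0,0,0],[0,0,0]]]}}

```text
t: 8.6
ee_pos: [624.1, 22.7, 20.8]
orientation: [1.889, 2.223, -0.266]
ft_force: [0.6, 2.1, 3.5]
width: 29.4
grasp_force: 30.0
```

Run:
```python
from h import *
o=ctrl.get_obs(); p=np.array(o['ee_pos'])+[0,0,35]-2*EX
plan([(p,A,16,-.6,3),(p,A,16,-.6),(p,A,16,-.6)])
```

```text
[[-0.6,[-0.077,-0.0,-0.221],[0.0,0.0,0.0]],[-0.6,[-0.077,-0.0,-0.22],[0.0,0.0,0.0]],[-0.6,[-0.078,-0.0,-0.221],[0.0,0.0,0.0]],[-0.6,[0.0,-0.0,0.0],[0.0,0.0,0.0]],[-0.6,[0.0,-0.0,0.0],[0.0,0.0,0.0]]]
```

Request:
{"api": "apply_moves", "payload": {"targets": [[-0.6,[-0.077,0,-0.221],[0,0,0]],[-0.6,[-0.077,0,-0.22],[0,0,0]],[-0.6,[-0.078,0,-0.221],[0,0,0]],[-0.6,[0,0,0],[0,0,0]],[-0.6,[0,0,0],[0,0,0]]]}}

```text
t: 9.22
ee_pos: [623.7, 20.4, 55.7]
orientation: [1.889, 2.223, -0.267]
ft_force: [-0.6, 0.1, 0.1]
width: 29.8
grasp_force: 30.0
```

```bash
cat >> h.py <<'E'
def panpts(o,dx,t,extra,pts):
    """pan-frame points -> world; extra deg tilt in the grip about the pad contact (pan x=-dx,z=(t+15)/2)"""
    Rm=R.from_rotvec(o['orientation']).as_matrix(); T=np.array(o['ee_pos'])
    e=np.radians(extra); piv=np.array([-dx,(t+15)/2]); r=[]
    for x,y,z in pts:
        a,b=x-piv[0],z-piv[1]; x2=piv[0]+a*np.cos(e)+b*np.sin(e); z2=piv[1]-a*np.sin(e)+b*np.cos(e)
        r.append(T+Rm@np.array([dx+x2,-y,t-z2]))
    return r
E
python3 - <<'E'
from h import *
o=ctrl.get_obs(); r=[];print(o['ee_pos'],o['ft_force'])
s=7
for n in('top','scene'):
    p,K,V=cam(n); cv2.imwrite(f'pics/{n}3.png',p)
    c=proj(o['ee_pos'],K,V).astype(int); x0,y0=c[0]-26,c[1]-20
    raw=cv2.resize(p[y0:y0+40,x0:x0+54],None,fx=s,fy=s,interpolation=2); im=raw.copy()
    for ex,col in((0,(255,0,255)),(10,(0,255,0))):
      for hx,hy,z in((25,12,15),(22,15,0)):
        q=panpts(o,-2.3,9.7,ex,[(a*hx,b*hy,z) for a,b in((1,1),(1,-1),(-1,-1),(-1,1))])
        cv2.polylines(im,[np.array([((proj(P,K,V)-[x0,y0]+.5)*s).round() for P in q],int)],True,col,1,cv2.LINE_AA)
    r.append(np.vstack([im,raw]))
cv2.imwrite('pics/f.png',np.hstack(r))
E
```

```text
[623.71552619  20.43158805  55.72364712] [-0.60475184  0.06778962  0.07903035]
```

View pics/f.png

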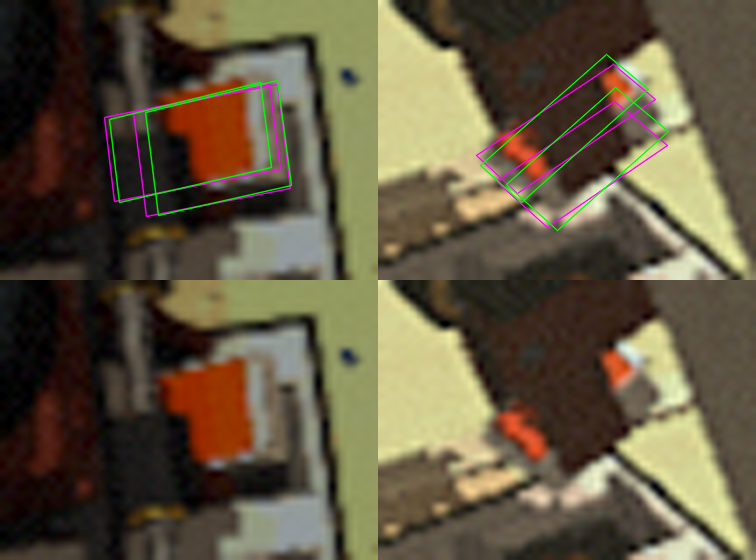

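Run:
```python
from h import *
o=ctrl.get_obs(); D={}
for n in('top','scene'):
    _,K,V=cam(n); p=cv2.imread(f'pics/{n}3.png'); c=proj(o['ee_pos'],K,V).astype(int); x0,y0=c[0]-26,c[1]-20
    im=cv2.resize(p[y0:y0+40,x0:x0+54],None,fx=4,fy=4,interpolation=2); lab=cv2.cvtColor(im,cv2.COLOR_BGR2LAB).astype(int)
    m=((lab[...,1]>160)&(lab[...,2]>150)); yy,xx=np.nonzero(m); D[n]=(np.c_[(xx-1.5)/4+x0,(yy-1.5)/4+y0],K,V); print(n,m.sum(),lab[m].mean(0))
for ex in(-4,0,4,8,12,16,20):
    O,X,Y=panpts(o,-2.3,9.7,ex,[(0,0,14.5),(1,0,14.5),(0,1,14.5)]); X=X-O;Y=Y-O;N=np.cross(X,Y); s=[]
    for n,(px,K,V) in D.items():
        Rm=V[:3,:3]; c=-Rm.T@V[:3,3]; d=(np.linalg.inv(K)@np.c_[px,np.ones(len(px))].T).T@Rm
        P=c+d*(((O-c)@N)/(d@N))[:,None]-O; x,y=P@X,P@Y
        s.append([n]+[round(float(v),1) for v in(*np.percentile(x,[2,98]),*np.percentile(y,[2,98]))])
    print(ex,s)
```

```text
top 1794 [ 89.14882943 168.74804905 174.46934225]
scene 514 [123.42412451 172.81906615 172.78599222]
-4 [['top', -15.3, 5.1, -14.0, 9.3], ['scene', -23.7, 18.1, -12.3, 10.7]]
0 [['top', -15.8, 5.0, -13.8, 9.4], ['scene', -23.1, 17.5, -13.0, 9.5]]
4 [['top', -16.5, 4.9, -13.7, 9.6], ['scene', -22.6, 17.1, -14.0, 8.5]]
8 [['top', -17.3, 4.9, -13.6, 9.8], ['scene', -22.2, 16.7, -14.9, 7.5]]
12 [['top', -18.2, 4.8, -13.4, 9.9], ['scene', -22.0, 16.4, -15.9, 7.2]]
16 [['top', -19.4, 4.8, -13.3, 10.1], ['scene', -21.9, 16.2, -16.8, 8.3]]
20 [['top', -20.7, 4.8, -13.2, 10.3], ['scene', -21.9, 16.0, -17.6, 9.9]]
```

Run:
```python
from h import *
from scipy.optimize import least_squares
o=ctrl.get_obs(); D={}
for n in('top','scene'):
    _,K,V=cam(n); p=cv2.imread(f'pics/{n}3.png'); c=proj(o['ee_pos'],K,V).astype(int); x0,y0=c[0]-26,c[1]-20
    im=cv2.resize(p[y0:y0+40,x0:x0+54],None,fx=4,fy=4,interpolation=2); lab=cv2.cvtColor(im,cv2.COLOR_BGR2LAB).astype(int)
    m=((lab[...,1]>152)&(lab[...,2]>145)); yy,xx=np.nonzero(m); D[n]=(np.c_[(xx-1.5)/4+x0,(yy-1.5)/4+y0],K,V)
def f(u,full=False):
    ex,dx,dy,t=u
    O,X,Y=panpts(o,dx,t,ex,[(0,dy,14.5),(1,dy,14.5),(0,1+dy,14.5)]); X=X-O;Y=Y-O;N=np.cross(X,Y); s=[]
    for n,(px,K,V) in D.items():
        Rm=V[:3,:3]; c=-Rm.T@V[:3,3]; d=(np.linalg.inv(K)@np.c_[px,np.ones(len(px))].T).T@Rm
        P=c+d*(((O-c)@N)/(d@N))[:,None]-O; x,y=P@X,P@Y
        a=np.percentile(x,[2,98]);b=np.percentile(y,[2,98])
        s+= [a[0]+19.5,b[0]+12.7]+([a[1]-19.5] if n=='scene' else [])
    return np.array(s+[dy/1.,(t-9.7)/2,(dx+2.3)/2])
r=least_squares(f,[8,-2.3,0,9.7],diff_step=1e-3); print(r.x.round(1),r.fun.round(1))
```

```text
[14.  -4.1 -0.4  6.8] [ 0.3 -0.1 -0.2 -0.3 -0.6 -0.4 -1.4 -0.9]
```

```bash
cat >> h.py <<'E'
def tcpx(W,tilt,extra,xs,h,dx,t):
    o={'ee_pos':np.zeros(3),'orientation':rot(A,tilt).as_rotvec()}
    tip,bl,br=panpts(o,dx,t,extra,[(25,0,15),(22,0,0),(-22,0,0)])
    e=xs-tip@EX; T=W+EX*e; T[2]=W[2]+h-bl[2]
    return T,np.round([(br+T-W)@EX,(br+T-W)[2],(tip+T-W)[2]],1)
E
python3 - <<'E'
from h import *
G=(-4,8.6)
S=[tcpx(W3,19,14,16,12,*G),tcpx(W3,19,14,16,.7,*G),tcpx(W3,19,14,24.5,.7,*G)]
for s in S: print(s)
plan([(S[0][0],A,19,-.6,3),(S[1][0],A,19,-.6,3),(S[1][0],A,19,-.6),(S[1][0],A,19,-.6)])
E
```

```text
(array([624.50674406,  22.16042873,  32.67415589]), array([-31.6,  36. ,  22.9]))
(array([624.50674406,  22.16042873,  21.37415589]), array([-31.6,  24.7,  11.6]))
(array([623.14043225,  30.54989784,  21.37415589]), array([-23.1,  24.7,  11.6]))
[[-0.6,[0.052,0.008,0.142],[-0.0,-0.011,0.0]],[-0.6,[0.054,0.008,0.142],[-0.001,-0.011,0.0]],[-0.6,[0.056,0.007,0.141],[-0.0,-0.011,0.001]],[-0.6,[0.025,0.0,0.071],[-0.0,-0.0,-0.0]],[-0.6,[0.024,0.0,0.071],[-0.0,-0.0,-0.0]],[-0.6,[0.025,0.0,0.071],[-0.0,-0.0,-0.0]],[-0.6,[-0.0,0.0,0.0],[-0.0,-0.0,-0.0]],[-0.6,[-0.0,0.0,0.0],[-0.0,-0.0,-0.0]]]
```

Request:
{"api": "apply_moves", "payload": {"targets": [[-0.6,[0.052,0.008,0.142],[0,-0.011,0]],[-0.6,[0.054,0.008,0.142],[0,-0.011,0]],[-0.6,[0.056,0.007,0.141],[0,-0.011,0]],[-0.6,[0.025,0,0.071],[0,0,0]],[-0.6,[0.024,0,0.071],[0,0,0]],[-0.6,[0.025,0,0.071],[0,0,0]],[-0.6,[0,0,0],[0,0,0]],[-0.6,[0,0,0],[0,0,0]]]}}

```text
t: 10.52
ee_pos: [624.8, 22.1, 21.9]
orientation: [1.861, 2.189, -0.313]
ft_force: [0.4, -0.3, -0.6]
width: 29.9
grasp_force: 30.0
```

Run:
```python
from h import *
G=(-4,8.6)
S=[tcpx(W3,19,14,16,.7,*G),tcpx(W3,19,14,25.5,.7,*G)]
o=ctrl.get_obs(); print(o['ee_pos']-S[0][0],o['moment'])
S1=o['ee_pos']+EX*9.5
plan([(S1,A,19,-.6,6),(S1,A,19,-.6),(S1,A,19,-.6)])
```

```text
[ 0.29923921 -0.06355613  0.52924309] [0.08282627 0.08229912 0.03663571]
[[-0.6,[0.03,0.0,-0.01],[-0.0,-0.0,0.0]],[-0.6,[0.03,0.0,-0.011],[-0.0,-0.0,0.0]],[-0.6,[0.03,0.0,-0.01],[-0.0,-0.0,0.0]],[-0.6,[0.03,0.0,-0.01],[-0.0,-0.0,0.0]],[-0.6,[0.03,0.0,-0.011],[-0.0,-0.0,0.0]],[-0.6,[0.03,0.0,-0.01],[-0.001,-0.0,0.0]],[-0.6,[-0.0,0.0,0.0],[0.0,-0.0,0.0]],[-0.6,[-0.0,0.0,0.0],[0.0,-0.0,0.0]]]
```

Request:
{"api": "apply_moves", "payload": {"targets": [[-0.6,[0.005,0,0.015],[0,0,0]],[-0.6,[0.03,0,-0.01],[0,0,0]],[-0.6,[0.03,0,-0.01],[0,0,0]],[-0.6,[0.03,0,-0.01],[0,0,0]],[-0.6,[0.03,0,-0.01],[0,0,0]],[-0.6,[0.03,0,-0.01],[0,0,0]],[-0.6,[0,0,0],[0,0,0]],[-0.6,[0,0,0],[0,0,0]]]}}

```text
t: 11.52
ee_pos: [623.4, 30.0, 20.8]
orientation: [1.861, 2.19, -0.313]
ft_force: [-0.2, -0.1, -0.3]
width: 29.8
grasp_force: 30.0
```

Request:
{"api": "apply_moves", "payload": {"targets": [[-0.6,[0.025,0,0.005],[0,0,0]],[-0.6,[0.02,0,-0.007],[0,0,0]],[-0.6,[0,0,0],[0,0,0]],[-0.6,[0,0,0],[0,0,0]]]}}

```text
t: 12.02
ee_pos: [623.2, 31.2, 20.3]
orientation: [1.86, 2.189, -0.314]
ft_force: [0.7, -3.9, -0.8]
width: 29.9
grasp_force: 30.0
```

Run:
```python
from h import *
G=(-4,8.6); w=[]
for tl in(14,9,4,0,-3):
    T,b=tcpx(W3,tl,14,25.2,-.8,*G); print(tl,T.round(1),b); w.append((T+[.3,0,0],A,tl,-.6))
plan(w+[w[-1]]*2)
```

```text
14 [623.1  30.8  19. ] [-23.3  19.9  11. ]
9 [623.1  30.6  17.9] [-23.9  16.4  11.8]
4 [623.2  30.5  16.8] [-24.1  12.8  12.5]
0 [623.1  30.5  15.8] [-24.    9.8  13. ]
-3 [623.1  30.6  15. ] [-23.8   7.6  13.4]
[[-0.6,[0.0,0.003,0.028],[-0.001,0.056,0.001]],[-0.6,[0.0,-0.0,0.021],[0.0,0.056,-0.0]],[-0.6,[0.002,-0.0,0.023],[0.0,0.055,-0.0]],[-0.6,[0.002,-0.0,0.02],[0.0,0.045,-0.0]],[-0.6,[0.002,-0.0,0.016],[0.0,0.033,-0.0]],[-0.6,[-0.0,-0.0,-0.0],[0.0,0.0,-0.0]],[-0.6,[-0.0,-0.0,-0.0],[0.0,0.0,-0.0]]]
```

Request:
{"api": "apply_moves", "payload": {"targets": [[-0.6,[0,0.003,0.028],[0,0.056,0]],[-0.6,[0,0,0.021],[0,0.056,0]],[-0.6,[0.002,0,0.023],[0,0.055,0]],[-0.6,[0,0,0],[0,0,0]],[-0.6,[0,0,0],[0,0,0]]]}}

```text
t: 12.65
ee_pos: [623.2, 31.0, 16.6]
orientation: [1.999, 2.353, -0.074]
ft_force: [1.4, -6.1, -2.2]
width: 29.4
grasp_force: 30.0
```

Request:
{"api": "apply_moves", "payload": {"targets": [[-0.6,[-0.004,0,0.03],[0,0.045,0]],[-0.6,[-0.002,0,0.02],[0,0.033,0]],[-0.6,[0,0,0],[0,0,0]],[-0.6,[0,0,0],[0,0,0]]]}}

```text
t: 13.15
ee_pos: [623.4, 31.3, 14.3]
orientation: [-2.007, -2.364, -0.05]
ft_force: [0.2, -3.3, -1.6]
width: 29.5
grasp_force: 30.0
```

Request:
{"api": "apply_moves", "payload": {"targets": [[-0.6,[0,0,0.012],[0,0.03,0]],[-0.6,[0,0,0.012],[0,0.03,0]],[-0.6,[0,0,0],[0,0,0]],[-0.6,[0,0,0],[0,0,0]]]}}

```text
t: 13.65
ee_pos: [623.5, 31.5, 13.5]
orientation: [-1.959, -2.307, -0.142]
ft_force: [-2.3, -1.3, 4.9]
width: 29.6
grasp_force: 32.7
```

Run:
```python
from h import *
o=ctrl.get_obs(); r=[];print(o['moment'])
s=7
for n in('top','scene'):
    p,K,V=cam(n); cv2.imwrite(f'pics/{n}4.png',p)
    c=proj(o['ee_pos'],K,V).astype(int); x0,y0=c[0]-26,c[1]-20
    raw=cv2.resize(p[y0:y0+40,x0:x0+54],None,fx=s,fy=s,interpolation=2); im=raw.copy()
    for ex,col in((14,(255,0,255)),):
      for hx,hy,z in((25,12,15),(22,15,0)):
        q=panpts(o,-4,8.6,ex,[(a*hx,b*hy,z) for a,b in((1,1),(1,-1),(-1,-1),(-1,1))])
        cv2.polylines(im,[np.array([((proj(P,K,V)-[x0,y0]+.5)*s).round() for P in q],int)],True,col,1,cv2.LINE_AA)
    r.append(np.vstack([im,raw]))
cv2.imwrite('pics/g.png',np.hstack(r))
```

```text
[-0.4632691   0.28132071  0.03436893]
```

View pics/g.png

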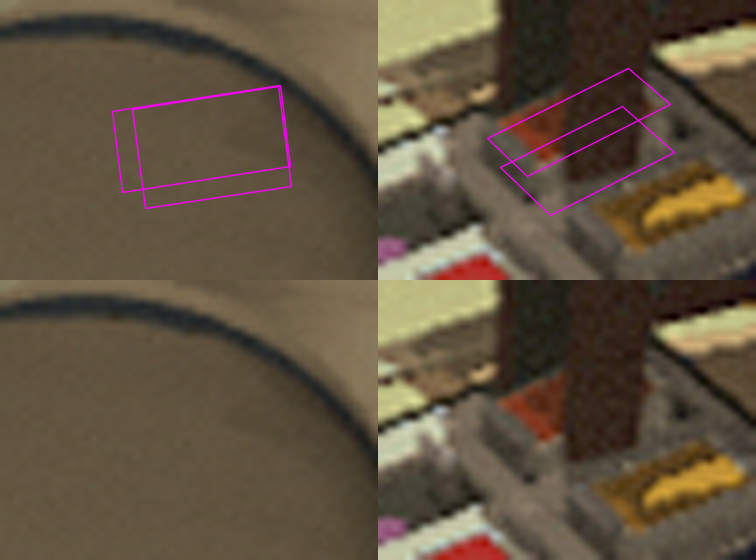

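Run:
```python
from h import *
o=ctrl.get_obs(); p=o['ee_pos']
t=-np.degrees(np.arcsin(R.from_rotvec(o['orientation']).as_matrix()[2,0])); print(t)
plan([(p+[0,0,1],A,t,-.16,1),(p+[0,0,1],A,t,-.16),(p+[0,0,1],A,t,-.16),(p+[0,0,31],A,0,-.16,2),(p+[0,0,61]-60*EX,A,0,-1,2),(p+[0,0,61]-60*EX,A,0,-1)])
```

```text
-8.397901104635116
[[-0.16,[0.003,-0.0,-0.02],[-0.001,0.0,0.001]],[-0.16,[-0.0,-0.0,0.0],[0.0,0.0,-0.0]],[-0.16,[-0.0,-0.0,0.0],[0.0,0.0,-0.0]],[-0.16,[0.044,0.0,-0.297],[0.0,-0.047,-0.0]],[-0.16,[0.022,0.0,-0.299],[0.0,-0.046,-0.0]],[-1,[-0.6,0.0,-0.3],[0.0,-0.0,-0.0]],[-1,[-0.6,0.001,-0.3],[0.0,-0.0,-0.0]],[-1,[-0.0,-0.0,-0.0],[0.0,-0.0,-0.0]]]
```

Request:
{"api": "apply_moves", "payload": {"targets": [[-0.16,[0.003,0,-0.02],[0,0,0]],[-0.16,[0,0,0],[0,0,0]],[-0.16,[0,0,0],[0,0,0]],[-0.16,[0.044,0,-0.297],[0,-0.047,0]],[-0.16,[0.022,0,-0.299],[0,-0.046,0]],[-1,[-0.6,0,-0.3],[0,0,0]],[-1,[-0.6,0,-0.3],[0,0,0]],[-1,[0,0,0],[0,0,0]]]}}

```text
t: 14.75
ee_pos: [634.3, -29.7, 75.0]
orientation: [2.037, 2.391, 0.002]
ft_force: [-1.0, 0.6, 0.2]
width: 10.5
grasp_force: 0.0
```

Run:
```python
from h import *
o=ctrl.get_obs(); print(o['ee_pos'],o['width']); s=10
p,K,V=cam('scene'); cv2.imwrite('pics/scene5.png',p)
c=proj(W3,K,V).astype(int); x0,y0=c[0]-37,c[1]-27
raw=cv2.resize(p[y0:y0+52,x0:x0+74],None,fx=s,fy=s,interpolation=2)
for h,col in((15,(255,0,255)),(0,(0,255,0))):
    q=[W3+EX*a*25+EY*b*12+[0,0,h] for a,b in((1,1),(1,-1),(-1,-1),(-1,1))]
    cv2.polylines(raw,[np.array([((proj(P,K,V)-[x0,y0]+.5)*s).round() for P in q],int)],True,col,1,cv2.LINE_AA)
cv2.imwrite('pics/i.png',raw)
```

```text
[634.26845186 -29.73303257  75.04184767] 10.490140078485945
```

View pics/i.png

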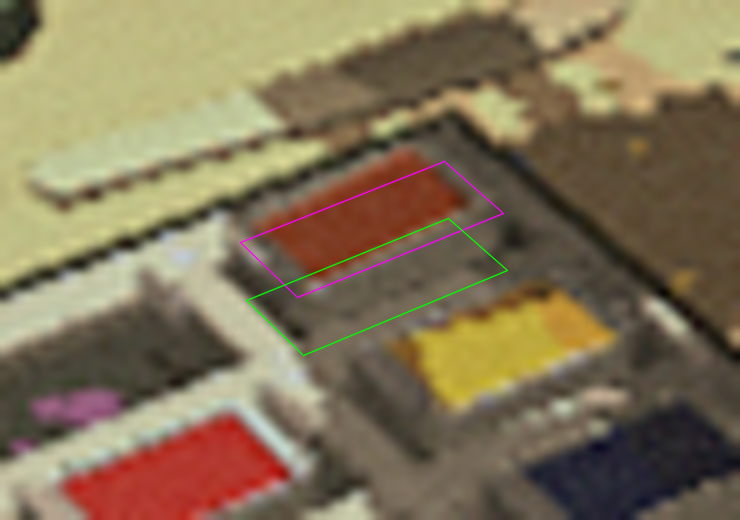

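```bash
cat >> h.py <<'E'
def fitpan(p,K,V,W,z0=14.5,hx=20,hy=13,tol=16):
    from scipy.optimize import least_squares
    h,a=blob(p,proj(W+[0,0,17],K,V),tol=tol)
    q=cv2.approxPolyDP(h.astype(np.float32).reshape(-1,1,2),2,True)[:,0]
    def mod(u,wx=hx,wy=hy):
        th,xc,yc,zc=u; X=EX*np.cos(th)-np.array([0,0,np.sin(th)]); U=EX*np.sin(th)+np.array([0,0,np.cos(th)]); O=W+EX*xc+EY*yc+[0,0,zc]
        return np.array([proj(O+X*a*wx+EY*b*wy+U*z0,K,V) for a,b in((1,1),(1,-1),(-1,-1),(-1,1))])
    H=h.astype(np.float32)
    def f(u):
        m=mod(u[:4]).astype(np.float32).reshape(-1,1,2)
        d=[cv2.pointPolygonTest(m,(float(x),float(y)),True) for x,y in H]
        H2=H.reshape(-1,1,2); e=mod(u).repeat(1,0); g=[]
        for i in range(4):
            for k in np.linspace(0,1,9)[:-1]:
                pt=e[i]*(1-k)+e[(i+1)%4]*k; g.append(cv2.pointPolygonTest(H2,(float(pt[0]),float(pt[1])),True))
        return np.array(g+[u[2]*.3])
    r=least_squares(f,[.1,0,0,2],diff_step=1e-2,x_scale=[.1,1,1,1]); u=r.x
    return dict(tilt=np.degrees(u[0]).round(1),x=u[1].round(1),y=u[2].round(1),z=u[3].round(1),rms=np.sqrt((r.fun**2).mean()).round(2),tipx=(u[1]+25*np.cos(u[0])+15*np.sin(u[0])).round(1),tipz=(u[3]-25*np.sin(u[0])+15*np.cos(u[0])).round(1))
E
python3 - <<'E'
from h import *
_,K,V=cam('scene'); p=cv2.imread('pics/scene5.png')
print(fitpan(p,K,V,W3)); print('ref yellow',fitpan(p,K,V,W3+50*EY,tol=25)); print('ref red',fitpan(p,K,V,W6+50*EY))
E
```

```text
{'tilt': np.float64(4.3), 'x': np.float64(1.0), 'y': np.float64(0.0), 'z': np.float64(4.9), 'rms': np.float64(0.3), 'tipx': np.float64(27.1), 'tipz': np.float64(17.9)}
ref yellow {'tilt': np.float64(-7.8), 'x': np.float64(-0.0), 'y': np.float64(-0.0), 'z': np.float64(-0.6), 'rms': np.float64(0.76), 'tipx': np.float64(22.7), 'tipz': np.float64(17.7)}
ref red {'tilt': np.float64(-1.8), 'x': np.float64(-0.0), 'y': np.float64(0.0), 'z': np.float64(-0.1), 'rms': np.float64(0.48), 'tipx': np.float64(24.5), 'tipz': np.float64(15.7)}
```

Run:
```python
from h import *
a=W3-12*EX; P=lambda z:np.array([a[0],a[1],z])
plan([(P(45),A,0,-1,2),(P(26),A,0,-1,2),(P(22),A,0,-1,2),(P(20),A,0,-1,2)])
```

```text
[[-1,[0.433,-0.0,0.287],[-0.001,-0.001,-0.0]],[-1,[0.433,-0.001,0.286],[-0.0,-0.0,-0.0]],[-1,[-0.0,-0.0,0.19],[-0.0,-0.0,-0.0]],[-1,[-0.0,-0.0,0.19],[-0.0,-0.0,-0.0]],[-1,[-0.0,-0.0,0.04],[-0.0,-0.0,-0.0]],[-1,[-0.0,-0.0,0.04],[-0.0,-0.0,-0.0]],[-1,[-0.0,-0.0,0.02],[-0.0,-0.0,-0.0]],[-1,[-0.0,-0.0,0.02],[-0.0,-0.0,-0.0]]]
```

Request:
{"api": "apply_moves", "payload": {"targets": [[-1,[0.433,0,0.287],[0,0,0]],[-1,[0.433,0,0.286],[0,0,0]],[-1,[0,0,0.19],[0,0,0]],[-1,[0,0,0.19],[0,0,0]],[-1,[0,0,0.04],[0,0,0]],[-1,[0,0,0.04],[0,0,0]],[-1,[0,0,0.02],[0,0,0]],[-1,[0,0,0.02],[0,0,0]]]}}

```text
t: 15.85
ee_pos: [626.4, 14.3, 20.6]
orientation: [-2.035, -2.392, -0.001]
ft_force: [0.0, 2.2, 1.0]
width: 0.7
grasp_force: 0.9
```

Request:
{"api": "apply_moves", "payload": {"targets": [[-1,[0,0,0.02],[0,0,0]],[-1,[0,0,0.02],[0,0,0]],[-1,[0,0,0],[0,0,0]]]}}

```text
t: 16.23
ee_pos: [626.3, 14.5, 19.3]
orientation: [-2.034, -2.392, -0.0]
ft_force: [-2.7, 1.3, 9.3]
width: 0.5
grasp_force: 5.3
```

Request:
{"api": "apply_moves", "payload": {"targets": [[-1,[0,0,0.02],[0,0,0]],[-1,[0,0,0.02],[0,0,0]],[-1,[0,0,0],[0,0,0]]]}}

```text
t: 16.6
ee_pos: [626.4, 14.5, 19.2]
orientation: [-2.034, -2.393, -0.0]
ft_force: [-7.5, 0.5, 26.5]
width: 0.6
grasp_force: 13.7
```

Request:
{"api": "apply_moves", "payload": {"targets": [[-1,[0,0,0.02],[0,0,0]],[-1,[0,0,0],[0,0,0]],[-1,[0,0,-0.5],[0,0,0]],[-1,[-0.7,0,-0.5],[0,0,0]],[-0.5,[-0.9,0,0],[0,0,0]],[0.15,[0,0,0],[0,0,0]]]}}

```text
t: 17.35
ee_pos: [639.7, -67.2, 65.7]
orientation: [-2.038, -2.39, -0.001]
ft_force: [-0.3, -0.1, 0.7]
width: 17.4
grasp_force: 0.0
```

Run:
```python
from h import *
p,K,V=cam('scene'); cv2.imwrite('pics/scene6.png',p)
print(fitpan(p,K,V,W3)); print('ref red',fitpan(p,K,V,W6+50*EY))
print('ora',[x.round(1) if hasattr(x,'round') else x for x in ctr(p,proj(W3+[0,0,14.5],K,V),K,V,18.5)])
p,K,V=cam('top'); cv2.imwrite('pics/top6.png',p)
try: print('ora top',[np.round(x,1) for x in ctr(p,proj(W3+[0,0,14.5],K,V),K,V,18.5)])
except Exception as e: print(e)
q=np.array([422.6,-213.2])
print([np.round(x,1) for x in ctr(p,proj([*q,14.5],K,V),K,V,14.5)])
plan([((500,-130,80),93,0,.15),((*q,80),92.2,0,.15),((*q,80),92.2,0,.15),((*q,80),92.2,0,.15)])
```

```text
{'tilt': np.float64(-3.9), 'x': np.float64(2.4), 'y': np.float64(0.0), 'z': np.float64(1.3), 'rms': np.float64(0.48), 'tipx': np.float64(26.3), 'tipz': np.float64(18.0)}
ref red {'tilt': np.float64(-2.2), 'x': np.float64(-0.0), 'y': np.float64(0.0), 'z': np.float64(-0.1), 'rms': np.float64(0.48), 'tipx': np.float64(24.4), 'tipz': np.float64(15.8)}
ora [array([625.5,  27.6]), array([625.5,  27.6]), array([36.8, 24.5]), -80.86380100250244]
ora top [array([ 550.7, -106. ]), array([568. , -88.1]), array([1320.5,  812.1]), np.float64(-88.4)]
[array([ 422.2, -212.8]), array([ 422.1, -212.6]), array([41. , 26.3]), np.float64(-87.9)]
[[0.15,[-0.211,-0.737,-0.074],[-0.0,-0.0,0.017]],[0.15,[-0.231,-0.73,-0.074],[-0.001,-0.001,0.017]],[0.15,[-0.251,-0.724,-0.075],[0.0,0.0,0.018]],[0.15,[-0.27,-0.717,-0.075],[-0.0,-0.0,0.017]],[0.15,[-0.527,-0.544,0.0],[-0.0,-0.0,0.003]],[0.15,[-0.53,-0.542,0.0],[-0.0,-0.0,0.003]],[0.15,[-0.532,-0.539,0.0],[-0.0,-0.0,0.003]],[0.15,[-0.0,-0.0,0.0],[-0.0,-0.0,-0.0]]]
[[0.15,[-0.0,-0.0,0.0],[-0.0,-0.0,-0.0]]]
```

Request:
{"api": "apply_moves", "payload": {"targets": [[0.15,[-0.211,-0.737,-0.074],[0,0,0.017]],[0.15,[-0.231,-0.73,-0.074],[0,0,0.017]],[0.15,[-0.251,-0.724,-0.075],[0,0,0.018]],[0.15,[-0.27,-0.717,-0.075],[0,0,0.017]],[0.15,[-0.527,-0.544,0],[0,0,0.003]],[0.15,[-0.53,-0.542,0],[0,0,0.003]],[0.15,[-0.532,-0.539,0],[0,0,0.003]],[0.15,[0,0,0],[0,0,0]]]}}

```text
t: 18.45
ee_pos: [421.6, -213.2, 80.0]
orientation: [-2.177, -2.26, 0.001]
ft_force: [-0.5, 0.2, -0.7]
width: 50.6
grasp_force: 0.0
```

Request:
{"api": "apply_moves", "payload": {"targets": [[0.15,[0,0,0],[0,0,0]]]}}

```text
t: 18.58
ee_pos: [423.7, -212.4, 80.3]
orientation: [-2.176, -2.264, -0.0]
ft_force: [0.0, 0.9, -0.6]
width: 50.4
grasp_force: 0.0
```

Run:
```python
from h import *
p,K,V=cam('top'); cv2.imwrite('pics/top7.png',p)
ref={'red':W6+50*EY,'yel':W3+50*EY,'grn':W6+100*EY,'blu':W3+100*EY,'ora':W3}
for k,w in ref.items():
    r=ctr(p,proj(w+[0,0,14.5],K,V),K,V,18.5); d=np.r_[r[0],4]-w; print(k,'ex %.1f ey %.1f'%(d@EX,d@EY),np.round(r[2],1),np.round(r[3],1))
p,K,V=cam('scene'); cv2.imwrite('pics/scene7.png',p)
for k,w in ref.items():
    r=ctr(p,proj(w+[0,0,14.5],K,V),K,V,18.5); d=np.r_[r[0],4]-w; print(k,'ex %.1f ey %.1f'%(d@EX,d@EY),np.round(r[2],1),np.round(r[3],1))
q=np.array([422.6,-213.2])
plan([((*q,30),92.2,0,.15),((*q,8.5),92.2,0,.15,2)])
```

```text
red ex 0.4 ey -0.1 [39.4 25.8] -81.9
yel ex 0.4 ey -0.1 [39.4 26. ] -80.6
grn ex 0.5 ey -0.1 [40.6 26.6] -80.2
blu ex 0.2 ey -0.3 [40.3 26.4] -80.6
ora ex 1.0 ey -1.5 [39.1 25.7] -81.3
red ex 0.1 ey -0.1 [38.6 25.4] -81.9
yel ex -0.8 ey -0.2 [38.7 25.8] -80.9
grn ex -0.3 ey 0.7 [40. 29.] -81.8
blu ex -0.6 ey 0.1 [39.9 26.9] -81.7
ora ex 0.1 ey -1.8 [38.5 25.3] -81.3
[[0.15,[-0.009,-0.014,0.503],[-0.0,-0.0,0.001]],[0.15,[-0.009,-0.013,0.502],[-0.001,-0.001,0.0]],[0.15,[-0.0,-0.0,0.215],[0.0,0.0,0.0]],[0.15,[-0.0,-0.0,0.215],[0.0,0.0,0.0]]]
```

Request:
{"api": "apply_moves", "payload": {"targets": [[0.15,[-0.009,-0.014,0.503],[0,0,0]],[0.15,[-0.009,-0.013,0.502],[0,0,0]],[0.15,[0,0,0.215],[0,0,0]],[0.15,[0,0,0.215],[0,0,0]],[0.15,[0,0,0],[0,0,0]],[-0.6,[0,0,0],[0,0,0]],[-0.6,[0,0,0],[0,0,0]],[-0.6,[0,0,0],[0,0,0]]]}}

```text
t: 19.68
ee_pos: [422.1, -214.3, 9.1]
orientation: [-2.177, -2.264, -0.0]
ft_force: [-0.9, 0.4, 3.1]
width: 29.7
grasp_force: 30.0
```

Run:
```python
from h import *
o=ctrl.get_obs(); print(o['ee_pos'],o['ft_force'],o['width'],o['grasp_force'])
p=np.array(o['ee_pos']); u=np.array([np.cos(np.radians(92.2)),np.sin(np.radians(92.2)),0]); dx=(np.array([422.6,-213.2,0])-p)@u; t=p[2]; print(dx,t)
W=W6+1.0*EY
S=[tcpx(W,33,0,15,30,dx,t),tcpx(W,33,0,15,12,dx,t)]
for s in S: print(s)
plan([(p+[0,0,95],92.2,0,-.6,2),((530,-60,105),A,10,-.6),(S[0][0]+[0,0,20],A,33,-.6),(S[0][0],A,33,-.6),(S[0][0],A,33,-.6),(S[0][0],A,33,-.6)])
```

```text
[ 422.09489141 -214.26993896    9.05811712] [-0.93063329  0.37805645  3.08650389] 29.73900992825571 30.00086009502411
1.0497603086022749 9.0581171231598
(array([612.53382696,  89.48702897,  54.15057544]), array([-32.6,  54. ,  40.9]))
(array([612.53382696,  89.48702897,  36.15057544]), array([-32.6,  36. ,  22.9]))
[[-0.6,[0.001,-0.0,-0.633],[-0.0,-0.0,0.0]],[-0.6,[0.0,-0.001,-0.634],[-0.0,-0.0,0.0]],[-0.6,[0.001,-0.0,-0.633],[-0.0,-0.001,0.0]],[-0.6,[0.6,0.455,-0.005],[-0.001,-0.022,-0.016]],[-0.6,[0.587,0.471,-0.024],[-0.002,-0.022,-0.015]],[-0.6,[0.575,0.484,-0.043],[-0.001,-0.022,-0.016]],[-0.6,[0.561,0.498,-0.062],[-0.002,-0.022,-0.015]],[-0.6,[0.547,0.512,-0.079],[-0.001,-0.023,-0.016]]]
[[-0.6,[0.688,0.528,0.035],[-0.0,-0.064,0.0]],[-0.6,[0.687,0.528,-0.035],[-0.0,-0.064,0.0]],[-0.6,[0.681,0.528,-0.103],[-0.0,-0.063,0.0]],[-0.6,[0.667,0.528,-0.17],[-0.0,-0.064,0.0]],[-0.6,[0.218,-0.0,0.335],[-0.0,-0.0,0.0]],[-0.6,[-0.0,-0.0,0.0],[-0.0,-0.0,0.0]],[-0.6,[-0.0,-0.0,0.0],[-0.0,-0.0,0.0]]]
```

Request:
{"api": "apply_moves", "payload": {"targets": [[-0.6,[0,0,-0.633],[0,0,0]],[-0.6,[0,0,-0.634],[0,0,0]],[-0.6,[0,0,-0.633],[0,0,0]],[-0.6,[0.6,0.455,-0.005],[-0.001,-0.022,-0.016]],[-0.6,[0.587,0.471,-0.024],[-0.002,-0.022,-0.015]],[-0.6,[0.575,0.484,-0.043],[-0.001,-0.022,-0.016]],[-0.6,[0.561,0.498,-0.062],[-0.002,-0.022,-0.015]],[-0.6,[0.547,0.512,-0.079],[-0.001,-0.023,-0.016]]]}}

```text
t: 20.68
ee_pos: [530.4, -58.9, 105.0]
orientation: [1.945, 2.29, -0.171]
ft_force: [0.0, -0.4, -0.1]
width: 29.8
grasp_force: 30.0
```

Request:
{"api": "apply_moves", "payload": {"targets": [[-0.6,[0.688,0.528,0.035],[0,-0.064,0]],[-0.6,[0.687,0.528,-0.035],[0,-0.064,0]],[-0.6,[0.681,0.528,-0.103],[0,-0.063,0]],[-0.6,[0.667,0.528,-0.17],[0,-0.064,0]],[-0.6,[0.218,0,0.335],[0,0,0]],[-0.6,[0,0,0],[0,0,0]],[-0.6,[0,0,0],[0,0,0]]]}}

```text
t: 21.55
ee_pos: [611.7, 88.2, 54.5]
orientation: [1.724, 2.026, -0.51]
ft_force: [0.1, -0.0, 0.1]
width: 29.9
grasp_force: 30.0
```

Run:
```python
from h import *
dx,t=1.05,9.06; W=W6+1.0*EY
S=[tcpx(W,33,0,15,30,dx,t)[0],tcpx(W,33,0,15,12,dx,t)[0],tcpx(W,33,0,15,.5,dx,t)[0]]
o=ctrl.get_obs(); print(o['ee_pos']-S[0],(R.from_rotvec(o['orientation']).inv()*rot(A,33)).as_rotvec(degrees=True),o['qpos'].round(2))
plan([(S[1],A,33,-.6,2),(S[2],A,33,-.6,3),(S[2],A,33,-.6),(S[2],A,33,-.6)])
```

```text
[-0.80411117 -1.32395005  0.29990927] [-0.11884159 -0.13656285  0.00423459] [ 0.39  0.73  1.69 -0.68  0.99  0.69]
[[-0.6,[0.109,0.01,0.147],[-0.001,-0.001,0.0]],[-0.6,[0.11,0.011,0.147],[-0.0,-0.001,0.0]],[-0.6,[0.042,-0.0,0.064],[-0.0,0.0,0.0]],[-0.6,[0.041,-0.0,0.065],[-0.0,0.0,0.0]],[-0.6,[0.042,-0.0,0.064],[-0.0,0.0,0.0]],[-0.6,[0.0,-0.0,0.0],[-0.0,0.0,0.0]],[-0.6,[0.0,-0.0,0.0],[-0.0,0.0,0.0]]]
```

Request:
{"api": "apply_moves", "payload": {"targets": [[-0.6,[0.109,0.01,0.147],[0,0,0]],[-0.6,[0.11,0.011,0.147],[0,0,0]],[-0.6,[0.042,0,0.064],[0,0,0]],[-0.6,[0.041,0,0.065],[0,0,0]],[-0.6,[0.042,0,0.064],[0,0,0]],[-0.6,[0,0,0],[0,0,0]],[-0.6,[0,0,0],[0,0,0]]]}}

```text
t: 22.42
ee_pos: [613.1, 91.2, 24.4]
orientation: [1.722, 2.027, -0.509]
ft_force: [0.7, 0.1, -0.0]
width: 29.6
grasp_force: 30.0
```

Run:
```python
from h import *
dx,t=1.05,9.06; W=W6+1.0*EY
T=tcpx(W,33,0,15,.5,dx,t)[0]
o=ctrl.get_obs(); print(o['ee_pos'],o['ee_pos']-T,((o['ee_pos']-T)@EX,(o['ee_pos']-T)@EY),o['ft_force'])
T2=tcpx(W,33,0,23.5,.2,dx,t)[0]
plan([(T2,A,33,-.6,6),(T2,A,33,-.6)])
```

```text
[613.12614007  91.20654255  24.40896384] [ 0.59244563  1.71869983 -0.24332126] (np.float64(1.6011192557030451), np.float64(-0.8610099062349358)) [ 0.65469886  0.05010119 -0.00631863]
[[-0.6,[0.019,-0.003,-0.012],[-0.0,-0.0,0.0]],[-0.6,[0.02,-0.003,-0.013],[-0.0,-0.001,0.0]],[-0.6,[0.019,-0.003,-0.012],[-0.0,0.0,0.0]],[-0.6,[0.02,-0.002,-0.012],[-0.0,-0.0,0.0]],[-0.6,[0.019,-0.003,-0.013],[-0.0,-0.0,0.001]],[-0.6,[0.019,-0.003,-0.012],[-0.0,-0.001,-0.0]],[-0.6,[0.0,-0.0,-0.0],[-0.0,0.0,-0.0]]]
```

Request:
{"api": "apply_moves", "payload": {"targets": [[-0.6,[0.019,-0.003,-0.012],[0,0,0]],[-0.6,[0.02,-0.003,-0.013],[0,0,0]],[-0.6,[0.019,-0.003,-0.012],[0,0,0]],[-0.6,[0.02,-0.002,-0.012],[0,0,0]],[-0.6,[0.019,-0.003,-0.013],[0,0,0]],[-0.6,[0.019,-0.003,-0.012],[0,0,0]],[-0.6,[0,0,0],[0,0,0]],[-0.6,[0,0,0],[0,0,0]]]}}

```text
t: 23.42
ee_pos: [611.1, 97.7, 24.3]
orientation: [1.722, 2.027, -0.509]
ft_force: [-1.0, 0.1, 0.3]
width: 29.9
grasp_force: 30.0
```

Run:
```python
from h import *
dx,t=1.05,9.06; W=W6+1.0*EY
T2=tcpx(W,33,0,23.5,.2,dx,t)[0]
o=ctrl.get_obs(); print(o['ee_pos'],((o['ee_pos']-T2)@EX,(o['ee_pos']-T2)@EY,(o['ee_pos']-T2)[2]),o['ft_force'])
```

```text
[611.14770008  97.72561013  24.27528525] (np.float64(-0.1465652038080381), np.float64(0.043811528192947105), np.float64(-0.07699985338981463)) [-1.04648917  0.06906009  0.30316733]
```

Request:
{"api": "apply_moves", "payload": {"targets": [[-0.6,[0.025,0,-0.016],[0,0,0]],[-0.6,[0.017,0,-0.011],[0,0,0]],[-0.6,[0,0,0],[0,0,0]]]}}

```text
t: 23.8
ee_pos: [610.7, 100.3, 24.3]
orientation: [1.722, 2.027, -0.509]
ft_force: [-0.2, 0.3, -0.9]
width: 29.6
grasp_force: 30.0
```

Request:
{"api": "apply_moves", "payload": {"targets": [[-0.6,[0.017,0,-0.011],[0,0,0]],[-0.6,[0.017,0,-0.011],[0,0,0]],[-0.6,[0,0,0],[0,0,0]]]}}

```text
t: 24.18
ee_pos: [610.5, 100.9, 24.5]
orientation: [1.721, 2.026, -0.511]
ft_force: [2.1, -6.4, -0.6]
width: 29.4
grasp_force: 30.0
```

Run:
```python
from h import *
dx,t=.25,9.06; w=[]; o=ctrl.get_obs(); e=(o['ee_pos']-W6)@EY; W=W6+e*EY; print(e)
for tl in(28,23,18,14,10,7):
    T,b=tcpx(W,tl,0,25.5,-.6,dx,t); print(tl,T.round(1),b); w.append((T,A,tl,-.6))
plan(w+[w[-1]]*2)
```

```text
1.1573492983733713
28 [610.7  99.8  21.8] [-23.   20.1  11.2]
23 [610.8  99.4  20.4] [-23.6  16.6  12. ]
18 [610.8  99.1  18.9] [-23.8  13.   12.7]
14 [610.8  99.   17.6] [-23.7  10.   13.2]
10 [610.8  99.   16.2] [-23.4   7.   13.7]
7 [610.8  99.1  15.1] [-23.    4.8  13.9]
[[-0.6,[0.01,0.0,0.057],[-0.001,0.055,0.001]],[-0.6,[0.005,0.0,0.029],[0.0,0.056,-0.0]],[-0.6,[0.006,0.0,0.031],[0.0,0.056,-0.0]],[-0.6,[0.007,0.0,0.026],[0.0,0.044,-0.0]],[-0.6,[0.007,0.0,0.026],[0.0,0.044,-0.0]],[-0.6,[0.006,0.0,0.021],[0.0,0.034,-0.0]],[-0.6,[0.0,0.0,0.0],[0.0,-0.0,-0.0]],[-0.6,[0.0,0.0,0.0],[0.0,-0.0,-0.0]]]
```

Request:
{"api": "apply_moves", "payload": {"targets": [[-0.6,[0.01,0,0.057],[0,0.055,0]],[-0.6,[0.005,0,0.029],[0,0.056,0]],[-0.6,[0.006,0,0.031],[0,0.056,0]],[-0.6,[0.007,0,0.026],[0,0.044,0]],[-0.6,[0,0,0],[0,0,0]],[-0.6,[0,0,0],[0,0,0]]]}}

```text
t: 24.92
ee_pos: [611.1, 99.3, 17.9]
orientation: [1.907, 2.246, -0.236]
ft_force: [1.6, -8.2, 6.0]
width: 29.8
grasp_force: 30.0
```

Request:
{"api": "apply_moves", "payload": {"targets": [[-0.6,[0.003,0,0.018],[0,0.044,0]],[-0.6,[0.003,0,0.018],[0,0.034,0]],[-0.6,[0,0,0],[0,0,0]],[-0.6,[0,0,0],[0,0,0]]]}}

```text
t: 25.42
ee_pos: [611.1, 99.5, 15.7]
orientation: [1.971, 2.323, -0.122]
ft_force: [1.5, -10.1, 3.2]
width: 29.6
grasp_force: 30.0
```

Run:
```python
from h import *
o=ctrl.get_obs(); p=o['ee_pos']
t=-np.degrees(np.arcsin(R.from_rotvec(o['orientation']).as_matrix()[2,0])); print(t)
plan([(p+[0,0,30],A,0,-.16,2),(p+[0,0,50]-70*EX,A,0,-1,2),(p+[0,0,50]-70*EX,A,0,-1)])
```

```text
7.038473016647901
[[-0.16,[-0.037,-0.0,-0.298],[-0.0,0.039,0.001]],[-0.16,[-0.018,-0.001,-0.299],[-0.001,0.039,0.0]],[-1,[-0.7,0.0,-0.2],[0.0,0.0,0.0]],[-1,[-0.7,0.0,-0.2],[0.0,0.0,0.0]],[-1,[-0.0,0.0,0.0],[0.0,0.0,0.0]]]
```

Request:
{"api": "apply_moves", "payload": {"targets": [[-0.16,[0,0,0],[0,0,0]],[-0.16,[0,0,0],[0,0,0]],[-0.16,[0,0,0],[0,0,0]],[-0.16,[-0.037,0,-0.298],[0,0.039,0]],[-0.16,[-0.018,0,-0.299],[0,0.039,0]],[-1,[-0.7,0,-0.2],[0,0,0]],[-1,[-0.7,0,-0.2],[0,0,0]],[-1,[0,0,0],[0,0,0]]]}}

```text
t: 26.42
ee_pos: [623.0, 29.3, 66.1]
orientation: [-2.037, -2.39, -0.003]
ft_force: [1.4, 0.4, -0.3]
width: 10.3
grasp_force: 0.0
```

Run:
```python
from h import *
o=ctrl.get_obs(); print(o['ee_pos'],o['width'])
s=10
p,K,V=cam('scene'); cv2.imwrite('pics/scene8.png',p)
c=proj((W3+W6)/2,K,V).astype(int); x0,y0=c[0]-37,c[1]-27
raw=cv2.resize(p[y0:y0+52,x0:x0+74],None,fx=s,fy=s,interpolation=2)
cv2.imwrite('pics/j.png',raw)
try: print(fitpan(p,K,V,W6)); print('red',fitpan(p,K,V,W6+50*EY));
except Exception as e: print(e)
P=lambda z:W6*[1,1,0]-12*EX+1*EY+[0,0,z]
plan([(P(45),A,0,-1,2),(P(26),A,0,-1,2),(P(22),A,0,-1,2),(P(20),A,0,-1,2)])
```

```text
[622.99321691  29.33422353  66.06133359] 10.275478290083877
{'tilt': np.float64(-406.2), 'x': np.float64(0.0), 'y': np.float64(0.0), 'z': np.float64(-670.4), 'rms': np.float64(2.73), 'tipx': np.float64(6.5), 'tipz': np.float64(-641.9)}
red {'tilt': np.float64(7.2), 'x': np.float64(-0.6), 'y': np.float64(0.0), 'z': np.float64(2.4), 'rms': np.float64(1.45), 'tipx': np.float64(26.1), 'tipz': np.float64(14.2)}
[[-1,[0.578,-0.002,0.207],[-0.0,-0.001,-0.0]],[-1,[0.579,-0.003,0.206],[-0.0,-0.001,-0.001]],[-1,[0.0,0.0,0.19],[-0.0,0.0,0.0]],[-1,[0.0,0.001,0.19],[-0.0,0.0,0.0]],[-1,[0.0,-0.0,0.04],[-0.0,0.0,0.0]],[-1,[0.0,-0.0,0.04],[-0.0,0.0,0.0]],[-1,[0.0,-0.0,0.02],[-0.0,0.0,0.0]],[-1,[0.0,-0.0,0.02],[-0.0,0.0,0.0]]]
```

View pics/j.png

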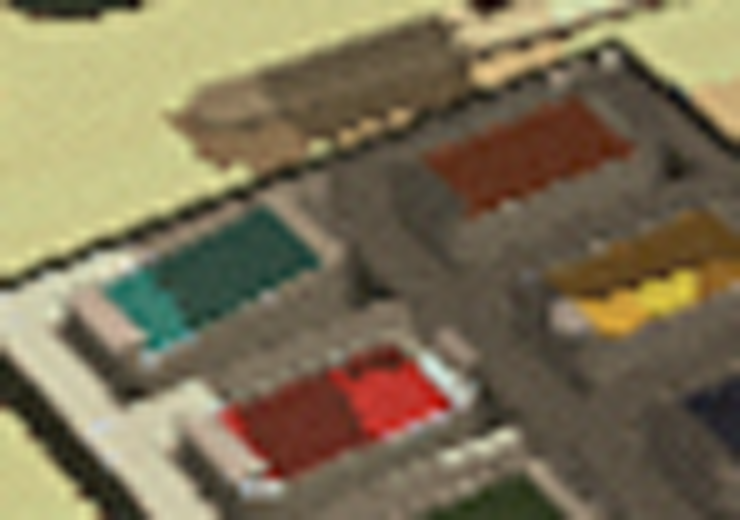

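Turquoise's left end shows under the lip bar near (115,310), as on the red pan at (220,440). Its right end near (300,240) is still raised. Next I press it down.

Request:
{"api": "apply_moves", "payload": {"targets": [[-1,[0.578,0,0.207],[0,0,0]],[-1,[0.579,0,0.206],[0,0,0]],[-1,[0,0,0.19],[0,0,0]],[-1,[0,0,0.19],[0,0,0]],[-1,[0,0,0.04],[0,0,0]],[-1,[0,0,0.04],[0,0,0]],[-1,[0,0,0.02],[0,0,0]],[-1,[0,0,0],[0,0,0]]]}}

```text
t: 27.48
ee_pos: [612.7, 87.8, 20.7]
orientation: [-2.033, -2.391, -0.001]
ft_force: [0.2, -0.3, -0.9]
width: 0.3
grasp_force: 0.0
```

Request:
{"api": "apply_moves", "payload": {"targets": [[-1,[0,0,0.02],[0,0,0]],[-1,[0,0,0.02],[0,0,0]],[-1,[0,0,0],[0,0,0]]]}}

```text
t: 27.85
ee_pos: [612.8, 88.1, 19.4]
orientation: [-2.033, -2.392, -0.002]
ft_force: [-2.3, -1.8, 5.8]
width: 0.4
grasp_force: 2.9
```

Request:
{"api": "apply_moves", "payload": {"targets": [[-1,[0,0,0.02],[0,0,0]],[-1,[0,0,0.02],[0,0,0]],[-1,[0,0,0],[0,0,0]]]}}

```text
t: 28.22
ee_pos: [612.8, 88.0, 19.2]
orientation: [-2.033, -2.392, -0.002]
ft_force: [-7.8, -2.6, 23.5]
width: 0.8
grasp_force: 11.4
```

Request:
{"api": "apply_moves", "payload": {"targets": [[-1,[0,0,0.02],[0,0,0]],[-1,[0,0,0],[0,0,0]]]}}

```text
t: 28.48
ee_pos: [612.9, 88.0, 19.1]
orientation: [-2.032, -2.392, -0.002]
ft_force: [-10.2, -3.1, 31.2]
width: 0.4
grasp_force: 15.8
```

Request:
{"api": "apply_moves", "payload": {"targets": [[-1,[0,0,-0.5],[0,0,0]],[-1,[-0.3,0,-0.9],[0,0,0]],[-1,[-0.9,-0.2,-0.5],[0,0,0]],[-1,[-0.9,-0.3,0],[0,0,0]],[-1,[-0.9,-0.3,0],[0,0,0]],[-1,[-0.9,-0.3,0],[0,0,0]],[-1,[-0.9,-0.3,0],[0,0,0]],[-1,[-0.9,-0.3,0],[0,0,0]]]}}

```text
t: 29.48
ee_pos: [574.6, -208.5, 110.2]
orientation: [-2.033, -2.392, -0.002]
ft_force: [0.4, 0.2, 0.3]
width: 0.2
grasp_force: 0.0
```

Request:
{"api": "apply_moves", "payload": {"targets": [[-1,[0,0,0],[0,0,0]],[-1,[0,0,0],[0,0,0]]]}}

```text
t: 29.72
ee_pos: [574.8, -206.7, 110.0]
orientation: [-2.033, -2.391, -0.002]
ft_force: [1.9, 0.4, -0.1]
width: 0.5
grasp_force: 0.0
```

Run:
```python
from h import *
ref={'red':W6+50*EY,'yel':W3+50*EY,'grn':W6+100*EY,'blu':W3+100*EY,'ora':W3,'tur':W6}; tiles=[]
for n in('top','scene'):
    p,K,V=cam(n); cv2.imwrite(f'pics/{n}9.png',p)
    for k,w in ref.items():
        try:
            r=ctr(p,proj(w+[0,0,14.5],K,V),K,V,18.5); d=np.r_[r[0],4]-w; print(n,k,'ex %.1f ey %.1f'%(d@EX,d@EY),np.round(r[2],1),np.round(r[3],1))
            if n=='scene': print(fitpan(p,K,V,w))
        except Exception as e: print(k,e)
    c=proj(W3*.5+W6*.5+25*EY,K,V).astype(int); tiles.append(cv2.resize(p[c[1]-37:c[1]+37,c[0]-40:c[0]+40],None,fx=5,fy=5,interpolation=2))
cv2.imwrite('pics/k.png',np.hstack(tiles[::-1]))
```

```text
top red ex 0.4 ey -0.1 [39.4 25.8] -81.6
top yel ex 0.4 ey -0.2 [39.2 25.8] -80.3
top grn ex 0.4 ey -0.1 [40.2 26.4] -80.1
top blu ex 0.2 ey -0.3 [40.3 26.4] -80.3
top ora ex 0.9 ey -1.7 [38.9 25.9] -80.5
top tur ex 1.1 ey -0.5 [40.4 27. ] -80.0
scene red ex -0.0 ey -0.1 [38.2 25. ] -81.6
{'tilt': np.float64(-1.9), 'x': np.float64(0.0), 'y': np.float64(0.0), 'z': np.float64(-0.0), 'rms': np.float64(0.43), 'tipx': np.float64(24.5), 'tipz': np.float64(15.8)}
scene yel ex -0.8 ey -0.2 [38.7 25.5] -79.3
{'tilt': np.float64(-2.1), 'x': np.float64(-0.2), 'y': np.float64(0.0), 'z': np.float64(0.1), 'rms': np.float64(0.35), 'tipx': np.float64(24.2), 'tipz': np.float64(16.0)}
scene grn ex -0.2 ey 0.4 [40.7 29. ] -80.7
{'tilt': np.float64(3.1), 'x': np.float64(-1.2), 'y': np.float64(0.0), 'z': np.float64(-1.0), 'rms': np.float64(0.56), 'tipx': np.float64(24.5), 'tipz': np.float64(12.7)}
scene blu ex -0.5 ey 0.1 [40.  26.7] -81.0
{'tilt': np.float64(-2.1), 'x': np.float64(0.0), 'y': np.float64(0.0), 'z': np.float64(-0.0), 'rms': np.float64(0.31), 'tipx': np.float64(24.4), 'tipz': np.float64(15.9)}
scene ora ex 0.0 ey -1.7 [38.1 25. ] -81.3
{'tilt': np.float64(-2.4), 'x': np.float64(1.4), 'y': np.float64(0.0), 'z': np.float64(1.3), 'rms': np.float64(0.32), 'tipx': np.float64(25.8), 'tipz': np.float64(17.3)}
scene tur ex 0.1 ey -0.3 [41.6 29.2] -80.8
{'tilt': np.float64(1.3), 'x': np.float64(0.0), 'y': np.float64(0.0), 'z': np.float64(0.3), 'rms': np.float64(0.44), 'tipx': np.float64(25.3), 'tipz': np.float64(14.7)}
```

View pics/k.png

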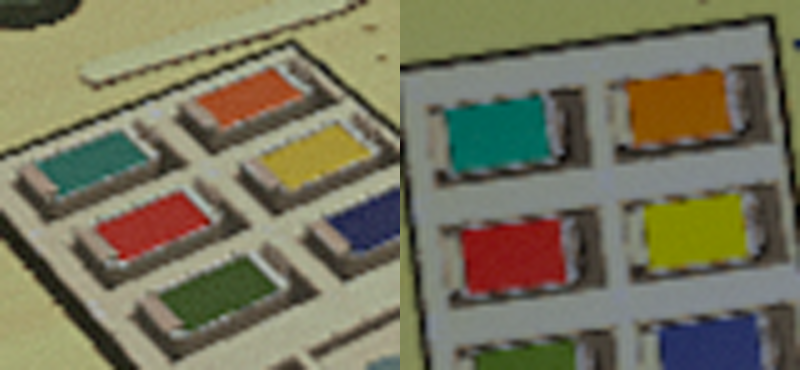

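The last picture shows both spares lying flat like their neighbours: turquoise at about (95,165) and orange at (248,97) in the left half. Measured offsets are at most about 1 mm along and 1.7 mm across, so I'm handing in.

```bash
python3 -c "
from workcell import ctrl
print(ctrl.close_job())"
```

```text
the job is handed in; nothing more can be done
None
```

I clipped the orange spare into well 3 and the turquoise spare into well 6, and handed the job in at about 30 s. The last pictures show both lying flat and inside the position limits, but the hand-in gave no verdict.

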